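# Refit the console's knobs, guard and ready clip

### The arm

A 6-joint arm with a two-finger parallel gripper is mounted at the origin on a cart in front of the work surface, level with it; the furniture and walls round the work are solid. World frame = base frame: x ahead of the robot, y to its left, z up, the work surface at z = 0. Lengths are in m, angles in degrees, forces in N, time in s.
With the tool pointing down it reaches from about 0.4 to 0.825 m from the base axis. Payload 7 kg.
Tool frame: the origin (TCP) lies on the centre line of the jaws, within the pads' length; the fingertips stand 11 mm ahead of it and the grasp point (between the pads) lies 8 mm behind it; z points along the fingers, y is the line along which they close (so a half turn about z gives the same grasp; the last joint's range is limited). The gripper opens to 88 mm and grips with 3 to 60 N. Pads are 19 mm wide; open, the fingers measure 130 mm over their backs; the gripper's body (78 mm by 193 mm) begins 47 mm behind the grasp point.
Start: joints at [81.251, 20.546, 0.682, 0, -70.136, -16.507], TCP at [0.288, 0.61, 0.238] pointing down, gripper open.
Joint ranges: [-176.03, 176.03], [-82.01, 121.73], [-58.28, 71.71], [-173.87, 95.51], [-174.79, -0.11], [-173.66, 173.66]. Speed limits (degrees/s): [136.94, 136.94, 172.46, 180, 180, 180].

### API

Orientations are given as [roll, pitch, yaw] about the fixed x, y, z axes, in that order (R = Rz(yaw) Ry(pitch) Rx(roll)).
In Python, from plant import r, capture, camera_model, job gives the robot as it stands.
- The arm moves only by the tool drive_tool, never from a script. Its argument "increments" is a list that holds one entry, the list of rows, each a list of 5 numbers: the gripper's target within -1 to 1 (fully open at 1, half-way at 0, shut at -1), then the shift along the tool's x, y, z scaled (see below), then the turn about the tool's z scaled (see below). In form: [[[gripper, tx, ty, tz, roll], ...]]. A call has 1 to 5 rows; each row is the pose to reach, as a shift and turn from the pose commanded when the call began, along the tool's axes at that moment, turning the shorter way round; what a row does not reach only later rows make up. The controller multiplies each number of a shift by 120 mm and each number of a turn by 360 degrees. A row lasts 1/8 s, in which the tool goes at most 62.5 mm and 10.7 degrees, less where a joint would pass 70% of its speed; a pose out of reach is approached as far as the arm can. A call with a number of a shift or a turn outside -1 to 1 is refused whole. A call with a gripper value outside its range is refused whole. The fingers move at their own pace and stop on an object; "squeeze" is the grip in N (left out, the last holds). Time passes only in rows, so rows that repeat a pose let the fingers close. It gives the time, the measured TCP pose, the force, the opening and the grip force at its end, in the units of the state.
- r.get_state(): the state, without advancing time (a new reading comes with each control period).
- capture(name): name is "scene" or "top" or "wrist"; returns the picture (480x640x3 uint8, red, green, blue); there is no depth.
- camera_model(name): a dict with "camera_matrix" (3x3 intrinsics, pixels), "k1" (the pictures are not rectified: a ray, as slopes to the right and down, at radius r is drawn at 1 + k1 r^2 times it, then the intrinsics apply), "rvec" (rotation vector, rad) and "tvec" (3), from world to camera coordinates, as OpenCV has them. Camera axes: x right, y down, z forward; pixel columns grow to the right and rows downward; lengths in m; the calibration is good to about 2 mm. A picture is of the moment at which its call begins: read the wrist's pose just before it. camera_model takes no time and is no camera call; for the wrist camera it gives the pose at the moment of the call.
- job.close_job(): hands the job in; it is judged then, once.
The state is a dict: "time_s": time; "joints": joint angles; "qd": joint speeds; "joint_torque": joint torques, N m; "tcp_pos": TCP position; "eef_rot": TCP orientation; "contact_force": force on the tool from outside, world axes, zero at the start; "moment": the same for the moment, N m; "gripper_width": finger opening in m; "gripper_force": force on a finger pad.
Only numpy, scipy, OpenCV 4.12 (cv2) and the standard library are available. Lean on these libraries where they do the work, as an engineer would, in place of code of your own. Each camera call takes 0.05 s, during which the arm holds its last target. There are 200 camera calls.

### The job

Put the label console back in service: lift its knob guard off by the handle and stand it upright on the bench, then push each loose knob onto the spindle whose collar has the knob's colour, turning it slowly until it drops fully home on the collar. When all the knobs are home, lift the guard back over them so that it stands level on the console, and last squeeze the tails of the green spring clip and clip it round the tag post as the ready mark; do not disturb the marker and the cutter at the front edge.

Things in the scene. Friction and masses are not known exactly. Their poses are not given: they have to be found in the camera images.
- console: grey label console, a flat box 80 x 206 x 28 mm (x, y, z), fixed on the bench; origin at the centre of its underside, z up, its long side along its own y. Three spindles stand in a row along y on its top, 65 mm apart. The bench to its right (-y side) is free for 0.23 m, room to stand the guard
- post: fixed steel tag post on the bench in front of the console: a round upright pin 10 mm across, top 64 mm above the bench, on a foot disc 48 mm across and 5 mm thick; origin at the centre of the foot's underside, on the pin's axis
- guard: grey plastic knob guard, standing over the three spindles at the start: a box 70 x 196 x 60 mm (x, y, z), open below, walls 3 mm, 0.22 kg; fitted knobs have about 9 mm to spare in it all round; origin at the centre of its lower rim, z up. On top is a black bow handle along its y
- guard_grip (a point): centre of the bar of the guard's bow handle, 91 mm above the guard's lower rim; the bar is 12 mm wide (along the guard's x), 78 mm long (along y) and 12 mm high, with 25 mm clear space under it between two 10 mm legs 68 mm apart
- clip: green spring clip (a hinged peg, 65 g) lying flat on the bench, 24 mm high; origin at its hinge, on its underside, z up; x points to the jaws, whose tips are 46 mm from the hinge, -x to the ribbed tails, whose ends are 46 mm from the hinge. Shut, it is symmetrical about its x axis: the jaw tips nearly touch and the tails splay to 43 mm over their outsides at the ends
- clip_tails (a point): where to squeeze the shut clip: between its tails, 30 mm behind the hinge and 12 mm above its underside, axes as clip; here it is 35 mm wide (along y). A squeeze of about 10 N along y swings both arms 0.225 rad, against a stop: then they are parallel, 22 mm wide over the tails, and the jaws are 20 mm apart inside. Let go, it springs shut
- clip_jaws (a point): between the jaws of the shut clip, 28 mm ahead of the hinge and 12 mm above its underside: about where the post should come
- clip_jaw (a joint): angle between the clip's arms: 0 shut, 0.45 rad with the tails fully squeezed, about 0 to 0.2 when the jaws are shut round the post. The body's frame belongs to the arm on its +y side
- marker_pen: marker lying near the front edge, a bystander
- cutter_11: black cutter lying near the front edge, a bystander
- seat_red (a point): centre of the top of the red collar (disc 42 mm across) on the console, 30 mm above the bench. From it a steel spindle rises: a square 14 mm across flats, 13 mm high, then a round pilot 13.8 mm across, tapering to 7 mm, top 22.5 mm above the collar. How far the square is turned differs each time and is NOT given by this frame: find it by turning the knob, or see it
- knob_red: red knob, 60 g, may be absent: round skirt 42 mm across, 28 mm high; on it a bar grip 38 mm long (its x), 13 wide, top at 50 mm; origin at the centre of the underside. A square socket from below, 16 mm across, 26 deep, sides along x and y, fits the spindle every quarter turn within 0.1 rad. Turned wrongly it stops 13 mm above the collar; turned right it drops onto the collar
- seat_blue (a point): centre of the top of the blue collar (disc 42 mm across) on the console, 30 mm above the bench. From it a steel spindle rises: a square 14 mm across flats, 13 mm high, then a round pilot 13.8 mm across, tapering to 7 mm, top 22.5 mm above the collar. How far the square is turned differs each time and is NOT given by this frame: find it by turning the knob, or see it
- knob_blue: blue knob, 60 g, may be absent: round skirt 42 mm across, 28 mm high; on it a bar grip 38 mm long (its x), 13 wide, top at 50 mm; origin at the centre of the underside. A square socket from below, 16 mm across, 26 deep, sides along x and y, fits the spindle every quarter turn within 0.1 rad. Turned wrongly it stops 13 mm above the collar; turned right it drops onto the collar
- seat_yellow (a point): centre of the top of the yellow collar (disc 42 mm across) on the console, 30 mm above the bench. From it a steel spindle rises: a square 14 mm across flats, 13 mm high, then a round pilot 13.8 mm across, tapering to 7 mm, top 22.5 mm above the collar. How far the square is turned differs each time and is NOT given by this frame: find it by turning the knob, or see it
- knob_yellow: yellow knob, 60 g, may be absent: round skirt 42 mm across, 28 mm high; on it a bar grip 38 mm long (its x), 13 wide, top at 50 mm; origin at the centre of the underside. A square socket from below, 16 mm across, 26 deep, sides along x and y, fits the spindle every quarter turn within 0.1 rad. Turned wrongly it stops 13 mm above the collar; turned right it drops onto the collar
Mind the look-alikes: they are no part of the job. There is more than one size of the knob_blue; the one meant has the size given above.

How it is judged (in metres and radians):
On the way, in this order (a step that is already met when the one before it is completed fails the run):
1. the knob guard stands upright on the bench, released (height (world z) of guard between -0.006 and 0.006 m and angle between guard's own z axis and vertical below 0.1 rad and linear speed of guard below 0.03 m/s and contact force between the fingers and guard below 0.1 N), for 0.2 s.
2. every knob is fully home on the spindle of its colour and released (horizontal distance between knob_red and seat_red below 0.004 m and z of knob_red in the frame of seat_red below 0.0035 m and angle between each of knob_red, knob_blue, knob_yellow's own z axis and vertical below 0.1 rad and linear speed of each of knob_red, knob_blue, knob_yellow below 0.03 m/s and contact force between the fingers and knob_red below 0.1 N and horizontal distance between knob_blue and seat_blue below 0.004 m and z of knob_blue in the frame of seat_blue below 0.0035 m and contact force between the fingers and knob_blue below 0.1 N and horizontal distance between knob_yellow and seat_yellow below 0.004 m and z of knob_yellow in the frame of seat_yellow below 0.0035 m and contact force between the fingers and knob_yellow below 0.1 N), for 0.2 s.
3. the guard is back on the console, level over the spindles, and released (height (world z) of guard between 0.024 and 0.033 m and angle between guard's own z axis and vertical below 0.06 rad and horizontal distance between guard and console below 0.014 m and angle between the y axis of guard and the y axis of console, either way round below 0.12 rad and linear speed of guard below 0.03 m/s and contact force between the fingers and guard below 0.1 N), for 0.2 s.
4. the spring clip has its jaws shut round the tag post and is released (x of post in the frame of clip between 0.01 and 0.044 m and y of post in the frame of clip between -0.011 and 0.011 m and angle between clip's own z axis and vertical below 0.35 rad and height (world z) of clip below 0.045 m and value of joint clip_jaw below 0.33 rad and linear speed of clip below 0.03 m/s and contact force between the fingers and clip below 0.1 N), for 0.2 s.
At the end, for the whole second after the job is handed in: Guard: level on the console (rim 24 to 33 mm up, within 14 mm and 0.12 rad). Each knob present: on its colour's spindle, within 4 mm, < 3.5 mm above the collar, tilt < 0.1. Clip: post 10 to 44 mm ahead of its hinge, within 11 mm sideways, flat, < 45 mm up, jaws < 0.33 rad. All released, at rest (all of step 2 and all of step 3 and all of step 4); the robot touches nothing.
It fails at once if the marker or the cutter was moved by more than 30 mm (distance of any of marker_pen, cutter_11 from where it was at the start of the episode above 0.03 m).
Of knob_red, knob_blue, knob_yellow only 2 to 3 are there at a start; the rules pass over those that are not, and their reading is None.
At some moment in a run one of knob_red, knob_blue, knob_yellow may be knocked a few centimetres aside while the robot is not near it.
Once in a run the grip may slacken for a moment while it holds something.
It also fails if it takes over 200 s, if anything falls off the work surface, if the arm or the gripper's body presses on something with over 40 N, if the wrist force passes 120 N, or if a joint passes its speed limit or range.

## Working session

There is one attempt and no reset: what is moved stays moved. The work goes in short steps, Python scripts to look and compute and a tool call to move; the robot and the scene stay as the last step left them, time stands still between calls to the robot, and variables do not carry over. Pictures are saved under pics/ and viewed, at most 14 in all, crops included, and the job is handed in when it is done.

Besides the shell and the picture viewer there is one more tool, called as name([rows], argument=value, ...), one row to a line, values as JSON. drive_tool: Moves the arm, as the interface text tells. Its arguments: {"type":"object","properties":{"increments":{"type":"array"},"squeeze":{"type":"number"}},"required":["increments"]}

```bash
ls && mkdir -p pics && python3 - <<'E'
from plant import r,capture,camera_model
import cv2,numpy as np
print(r.get_state())
for n in ("scene","top"):
    im=capture(n); cv2.imwrite(f"pics/{n}0.png",im[:,:,::-1]); print(n,camera_model(n))
print(camera_model("wrist"))
E
```

```text
pics
{'time_s': 0.0, 'joints': array([ 8.12511028e+01,  2.05908978e+01,  6.34218873e-01, -1.89185293e-02,
       -7.01351764e+01, -1.65068146e+01]), 'qd': array([ 0.03053777, -0.01659516,  0.03520846,  0.03632182, -0.08656246,
       -0.03490588]), 'joint_torque': array([ 1.88911377e-03, -5.82719994e+01,  2.93042582e+01,  6.99693426e+00,
        6.73938019e-03, -1.76447916e-04]), 'tcp_pos': array([0.28782604, 0.61004835, 0.23663589]), 'eef_rot': array([ 1.79906877e+02, -9.04944968e-03, -2.52621473e+01]), 'contact_force': array([ 0.18235769,  0.52258163, -0.70926226]), 'moment': array([-0.00144341,  0.03699637,  0.02264352]), 'gripper_force': 0.0, 'gripper_width': 0.08744931798203254}
scene {'camera_matrix': array([[487.01610066,   0.        , 324.93453355],
       [  0.        , 487.01610066, 243.32447627],
       [  0.        ,   0.        ,   1.        ]]), 'k1': -0.06746630652440853, 'rvec': array([ 2.00700621, -0.78600491,  0.45959565]), 'tvec': array([-0.406482  ,  0.27418118,  0.60388312])}
top {'camera_matrix': array([[567.13856039,   0.        , 315.19116997],
       [  0.        , 567.13856039, 244.19507147],
       [  0.        ,   0.        ,   1.        ]]), 'k1': -0.006291006170847333, 'rvec': array([ 2.16757853, -2.17311561,  0.08484028]), 'tvec': array([-0.0092007 ,  0.5652023 ,  1.04471933])}
{'camera_matrix': array([[399.46164895,   0.        , 320.40206458],
       [  0.        , 399.46164895, 240.94698829],
       [  0.        ,   0.        ,   1.        ]]), 'k1': -0.05284545330016867, 'rvec': array([-1.58108982,  2.49706158,  0.37862745]), 'tvec': array([ 0.67425935, -0.03767196,  0.39198906])}
```

View pics/top0.png

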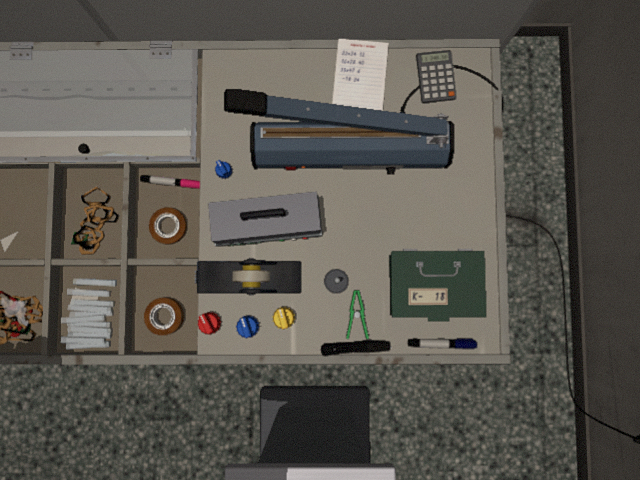

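View pics/scene0.png

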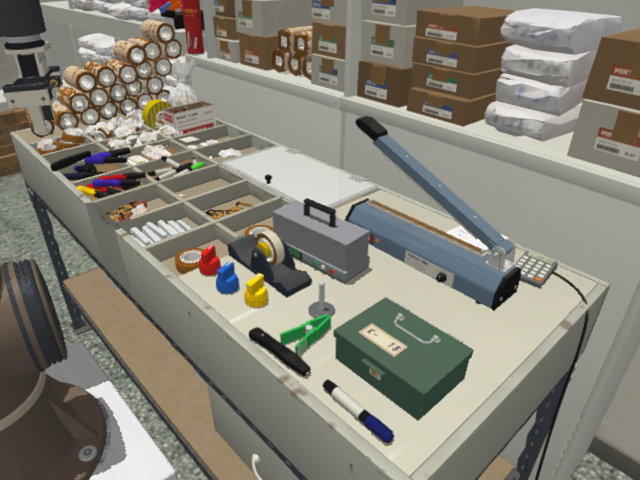

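```bash
cat > h.py <<'E'
import numpy as np,cv2
from plant import r,capture,camera_model
def cam(n):
    m=camera_model(n); R=cv2.Rodrigues(m["rvec"])[0]; return m,R,-R.T@m["tvec"]
def ray(c,uv):
    m,R,C=c; K=m["camera_matrix"]
    d=cv2.undistortPoints(np.array([[uv]],float),K,np.array([m["k1"],0,0,0,0]))[0,0]
    return C,R.T@np.array([d[0],d[1],1])
def onz(c,uv,z):
    C,d=ray(c,uv); return C+d*(z-C[2])/d[2]
def proj(c,P):
    m,R,C=c
    return cv2.projectPoints(np.array([P],float),m["rvec"],m["tvec"],m["camera_matrix"],np.array([m["k1"],0,0,0,0]))[0][0,0]
def tri(obs):
    A=np.zeros((3,3));b=np.zeros(3)
    for c,uv in obs:
        C,d=ray(c,uv);d=d/np.linalg.norm(d);M=np.eye(3)-np.outer(d,d);A+=M;b+=M@C
    return np.linalg.solve(A,b)
def go(x,y,z,yaw=None,s=None):
    """numbers (tx,ty,tz,roll) from the present pose to a TCP target; tool down"""
    s=s or r.get_state(); R=cv2.Rodrigues(np.zeros(3))[0]
    p=s["eef_rot"][2]; a=np.radians(p)
    d=np.array([x,y,z])-s["tcp_pos"]
    t=[d[0]*np.cos(a)+d[1]*np.sin(a), d[0]*np.sin(a)-d[1]*np.cos(a), -d[2]]
    dy=0 if yaw is None else (yaw-p+180)%360-180
    return np.round(np.array(t)/.12,3), round(-dy/360,4), "yaw",round(p,1)
E
python3 - <<'E'
from h import *
c=cam("top"); w=cam("wrist"); print("top C",c[2],"wrist C",w[2],"tcp",r.get_state()["tcp_pos"])
s=cam("scene")
for n,u,z in [("handleL",(243,216),.125),("handleR",(286,211),.125),("gTL",(208,207),.088),("gTR",(318,194),.088),("gBR",(322,232),.088),("gBL",(213,243),.088),
 ("red",(208,323),.03),("blue",(247,326),.03),("yel",(284,317),.03),("smallblue",(223,169),.02),("post",(337,281),0.02),("cliphinge",(357,315),.024),("clipjaw",(356,291),.024),
 ("tailL",(348,337),.024),("tailR",(366,337),.024),("cutL",(323,350),0.01),("cutR",(389,346),.01),("penL",(410,343),.01),("boxTL",(392,250),.07),("boxBL",(392,315),.07),("sealBL",(255,165),.06),("sealBR",(450,165),.06),("disp",(200,290),.0),("dispR",(300,290),0)]:
    print(n,onz(c,u,z).round(3))
print("box corner",tri([(c,(390,316)),(s,(338,330))]).round(3),"sealtop corner",tri([(c,(450,122)),(s,(519,268))]).round(3),"levertip",tri([(c,(228,100)),(s,(366,120))]).round(3))
E
```

```text
top C [ 0.46970978 -0.02249412  1.09079948] wrist C [0.36119001 0.57552561 0.38472368] tcp [0.28783185 0.61008607 0.23672589]
handleL [0.605 0.112 0.125]
handleR [0.614 0.038 0.125]
gTL [0.627 0.18  0.088]
gTR [ 0.65  -0.017  0.088]
gBR [ 0.581 -0.023  0.088]
gBL [0.562 0.171 0.088]
red [0.418 0.189 0.03 ]
blue [0.413 0.116 0.03 ]
yel [0.429 0.048 0.03 ]
smallblue [0.711 0.166 0.02 ]
post [ 0.496 -0.052  0.02 ]
cliphinge [ 0.432 -0.088  0.024]
clipjaw [ 0.477 -0.087  0.024]
tailL [ 0.392 -0.071  0.024]
tailR [ 0.392 -0.105  0.024]
cutL [ 0.367 -0.025  0.01 ]
cutR [ 0.374 -0.149  0.01 ]
penL [ 0.379 -0.188  0.01 ]
boxTL [ 0.55 -0.15  0.07]
boxBL [ 0.434 -0.148  0.07 ]
sealBL [0.71 0.1  0.06]
sealBR [ 0.708 -0.26   0.06 ]
disp [0.48  0.211 0.   ]
dispR [0.479 0.019 0.   ]
box corner [ 0.436 -0.15   0.057] sealtop corner [ 0.789 -0.263  0.066] levertip [0.77  0.115 0.251]
```

drive_tool([
  [[1,0.863,0.578,0,0],[1,0.863,0.578,0,0],[1,0.863,0.578,0,0]],
], squeeze=30)

```text
time_s: 0.48
tcp_pos: [0.3535, 0.5002, 0.2378]
eef_rot: [180.0, 0.0, -25.4]
contact_force: [0.4, 0.8, 0.4]
gripper_width: 0.0875
gripper_force: 0.0
```

drive_tool([
  [[1,0.863,0.578,0,0],[1,0.863,0.578,0,0],[1,0.863,0.578,0,0]],
])

```text
time_s: 0.85
tcp_pos: [0.4174, 0.3939, 0.2376]
eef_rot: [180.0, 0.0, -25.5]
contact_force: [-0.4, 0.5, 1.0]
gripper_width: 0.0878
gripper_force: 0.0
```

drive_tool([
  [[1,0.863,0.578,0,0],[1,0.863,0.578,0,0],[1,0.863,0.578,0,0]],
])

```text
time_s: 1.23
tcp_pos: [0.4814, 0.2875, 0.2374]
eef_rot: [180.0, 0.0, -25.5]
contact_force: [-0.2, -0.1, 0.2]
gripper_width: 0.0876
gripper_force: 0.0
```

drive_tool([
  [[1,0.863,0.578,0,0],[1,0.863,0.578,0,0],[1,0.863,0.578,0,0]],
])

```text
time_s: 1.6
tcp_pos: [0.5455, 0.181, 0.237]
eef_rot: [180.0, 0.0, -25.5]
contact_force: [-0.4, 0.5, -0.5]
gripper_width: 0.0875
gripper_force: 0.0
```

drive_tool([
  [[1,0.5,0.4,0,0.08],[1,0.5,0.4,0,0.16],[1,0.5,0.4,0,0.16],[1,0.5,0.4,0,0.16],[1,0.5,0.4,0,0.16]],
])

```text
time_s: 2.22
tcp_pos: [0.5779, 0.1157, 0.2372]
eef_rot: [180.0, 0.0, -79.2]
contact_force: [-0.6, 0.6, -0.4]
gripper_width: 0.0874
gripper_force: 0.0
```

```bash
python3 - <<'E'
from h import *
s=r.get_state();print(s["tcp_pos"],s["eef_rot"],s["joints"].round(1),s["time_s"])
print(go(.608,.075,.2,-83.1))
im=capture("wrist");cv2.imwrite("pics/w1.png",im[:,:,::-1])
c=cam("wrist");print(c[2],[proj(c,p).round() for p in [(.605,.112,.125),(.614,.038,.125)]])
E
```

```text
[0.57786928 0.11574985 0.23724556] [ 1.79980485e+02  1.05368039e-02 -7.92467326e+01] [ 30.3  12.6 -10.5  -0.  -66.9 -19.5] 2.225
(array([ 0.38 , -0.183,  0.31 ]), np.float64(0.0107), 'yaw', np.float64(-79.2))
[0.59232326 0.03583818 0.38523338] [array([282., 229.]), array([286., 114.])]
```

View pics/w1.png

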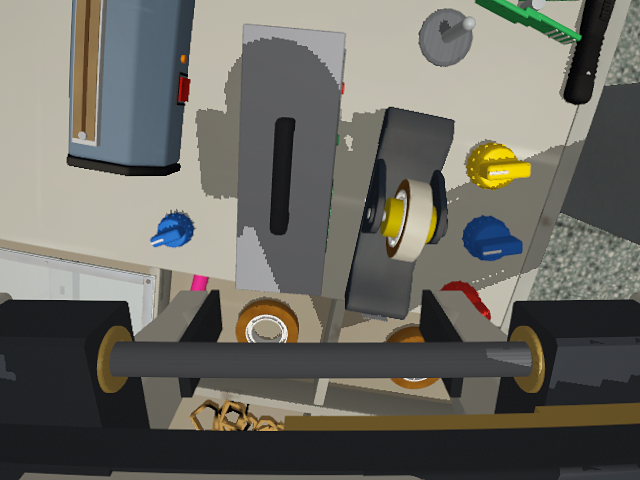

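drive_tool([
  [[1,0.38,-0.183,0.3,0.011],[1,0.38,-0.183,0.3,0.011],[1,0.38,-0.183,0.3,0.011]],
])

```text
time_s: 2.65
tcp_pos: [0.6084, 0.0742, 0.2013]
eef_rot: [180.0, -0.0, -82.8]
contact_force: [-0.2, -0.8, 1.1]
gripper_width: 0.0878
gripper_force: 0.0
```

drive_tool([
  [[1,0,0,0.4,0],[1,0,0,0.75,0],[1,0,0,0.75,0],[-1,0,0,0.75,0],[-1,0,0,0.75,0]],
])

```text
time_s: 3.28
tcp_pos: [0.6097, 0.0741, 0.114]
eef_rot: [-179.8, 0.0, -82.9]
contact_force: [0.4, -0.3, 1.2]
gripper_width: 0.073
gripper_force: 0.0
```

drive_tool([
  [[-1,0,0,0,0],[-1,0,0,0,0],[-1,0,0,0,0],[-1,0,0,0,0]],
])

```text
time_s: 3.78
tcp_pos: [0.6083, 0.0732, 0.1116]
eef_rot: [180.0, -0.0, -82.9]
contact_force: [-0.5, -0.6, 0.4]
gripper_width: 0.0334
gripper_force: 0.0
```

drive_tool([
  [[-1,0,0,0,0],[-1,0,0,0,0],[-1,0,0,0,0],[-1,0,0,0,0],[-1,0,0,0,0]],
], squeeze=30)

```text
time_s: 4.4
tcp_pos: [0.6082, 0.0732, 0.1114]
eef_rot: [180.0, -0.0, -82.9]
contact_force: [0.6, 0.1, -1.3]
gripper_width: 0.0119
gripper_force: 29.9
```

drive_tool([
  [[-1,0,0,-0.1,0],[-1,0,0,-0.25,0],[-1,0,0,-0.4,0],[-1,0,0,-0.55,0],[-1,0,0,-0.55,0]],
])

```text
time_s: 5.03
tcp_pos: [0.6092, 0.0735, 0.1796]
eef_rot: [-179.8, 0.0, -82.9]
contact_force: [0.0, 0.2, -3.2]
gripper_width: 0.0119
gripper_force: 29.9
```

```bash
python3 - <<'E'
from h import *
s=r.get_state();print(s["tcp_pos"],s["eef_rot"],s["contact_force"],s["gripper_width"])
im=capture("scene");cv2.imwrite("pics/s1.png",im[:,:,::-1])
E
```

```text
[0.60921978 0.07350045 0.17963498] [-1.79809999e+02  4.17656291e-02 -8.29181498e+01] [ 0.03028429  0.15852128 -3.17282637] 0.011895458128052762
```

View pics/s1.png

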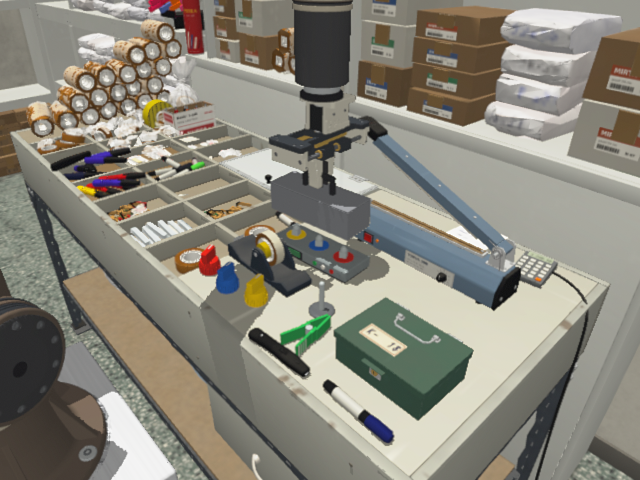

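drive_tool([
  [[-1,0.3,0.026,0,0],[-1,0.6,0.053,0,0],[-1,0.91,0.08,0,0],[-1,0.91,0.08,0,0]],
])

```text
time_s: 5.58
tcp_pos: [0.6114, -0.0386, 0.1764]
eef_rot: [179.9, -0.0, -83.1]
contact_force: [0.0, 0.4, -1.6]
gripper_width: 0.0115
gripper_force: 29.9
```

drive_tool([
  [[-1,0.3,0.026,0,0],[-1,0.6,0.053,0,0],[-1,0.91,0.08,0,0],[-1,0.91,0.08,0,0],[-1,0.91,0.08,0,0]],
])

```text
time_s: 6.2
tcp_pos: [0.6158, -0.1455, 0.1769]
eef_rot: [179.9, 0.0, -82.9]
contact_force: [-0.2, -0.1, -2.2]
gripper_width: 0.0113
gripper_force: 29.9
```

drive_tool([
  [[-1,0,0,0.2,0],[-1,0,0,0.45,0],[-1,0,0,0.65,0],[-1,0,0,0.7,0],[-1,0,0,0.7,0]],
])

```text
time_s: 6.82
tcp_pos: [0.6164, -0.1452, 0.0937]
eef_rot: [180.0, -0.0, -82.9]
contact_force: [-0.1, -0.2, -1.3]
gripper_width: 0.0115
gripper_force: 29.9
```

drive_tool([
  [[-1,0,0,0.04,0],[-1,0,0,0.065,0],[-1,0,0,0.08,0],[-1,0,0,0.085,0],[-1,0,0,0.085,0]],
])

```text
time_s: 7.45
tcp_pos: [0.6162, -0.1459, 0.0835]
eef_rot: [-180.0, -0.0, -82.9]
contact_force: [0.0, 0.2, -1.5]
gripper_width: 0.0117
gripper_force: 29.9
```

drive_tool([
  [[-1,0,0,0.015,0],[-1,0,0,0.015,0],[0,0,0,0.015,0],[0,0,0,0.015,0],[0,0,0,0.015,0]],
])

```text
time_s: 8.07
tcp_pos: [0.6158, -0.1459, 0.0813]
eef_rot: [180.0, 0.0, -82.9]
contact_force: [0.1, 0.9, -0.2]
gripper_width: 0.0362
gripper_force: 0.0
```

drive_tool([
  [[0,0,0,0,0],[0,0,0,0,0],[0,0,0,-0.3,0],[0,0,0,-0.8,0],[0,0,0,-1,0]],
])

```text
time_s: 8.7
tcp_pos: [0.6177, -0.1461, 0.2056]
eef_rot: [-179.7, -0.1, -82.9]
contact_force: [1.0, 0.4, -0.7]
gripper_width: 0.0436
gripper_force: 0.0
```

```bash
python3 - <<'E'
from h import *
s=r.get_state();print(s["tcp_pos"],s["eef_rot"][2],s["gripper_width"],s["contact_force"])
c=cam("top");im=capture("top");cv2.imwrite("pics/t2.png",im[:,:,::-1])
hsv=cv2.cvtColor(im,cv2.COLOR_RGB2HSV)
for n,lo,hi in [("red",0,8),("yel",22,32),("blue",100,125)]:
    m=((hsv[...,0]>=lo)&(hsv[...,0]<=hi)&(hsv[...,1]>150)&(hsv[...,2]>60)).astype(np.uint8)
    N,_,st,ce=cv2.connectedComponentsWithStats(m)
    for i in range(1,N):
        if st[i,4]>40 and ce[i,0]>195: print(n,st[i],ce[i].round(1),onz(c,ce[i],.03).round(3))
E
```

```text
[ 0.61767515 -0.14612113  0.20561924] -82.9061766646128 0.04358213135507956 [ 0.98466038  0.35143941 -0.73062645]
red [302 207   9  20 110] [305.9 216.6] [0.617 0.007 0.03 ]
blue [456 341  20   7 126] [464.9 344.3] [ 0.379 -0.287  0.03 ]
```

View pics/t2.png

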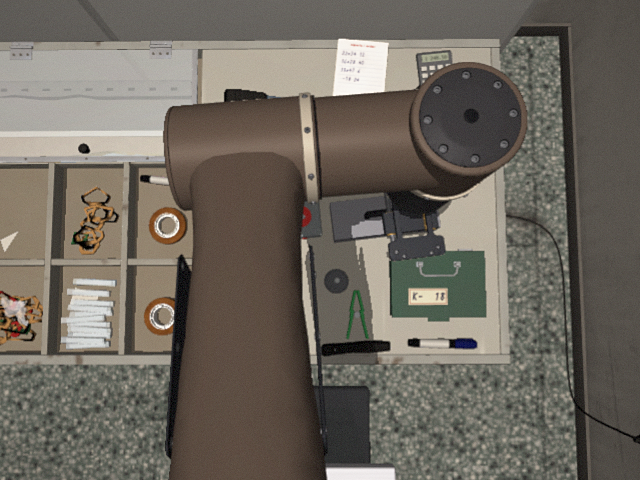

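drive_tool([
  [[1,-0.5,-0.03,-0.2,0],[1,-0.833,-0.053,-0.3,0],[1,-0.833,-0.053,-0.3,0]],
])

```text
time_s: 9.12
tcp_pos: [0.6107, -0.0434, 0.2389]
eef_rot: [-179.9, 0.0, -82.8]
contact_force: [-0.1, -0.4, -0.4]
gripper_width: 0.0682
gripper_force: 0.0
```

drive_tool([
  [[1,-0.5,-0.03,0,0],[1,-0.833,-0.053,0,0],[1,-0.833,-0.053,0,0]],
])

```text
time_s: 9.5
tcp_pos: [0.6039, 0.0559, 0.2369]
eef_rot: [180.0, 0.0, -82.8]
contact_force: [-0.2, -1.1, -0.0]
gripper_width: 0.0871
gripper_force: 0.0
```

drive_tool([
  [[1,-0.5,-0.03,0,0],[1,-0.833,-0.053,0,0],[1,-0.833,-0.053,0,0],[1,-0.833,-0.053,0,0]],
])

```text
time_s: 10.0
tcp_pos: [0.5981, 0.1532, 0.2371]
eef_rot: [179.9, -0.0, -82.9]
contact_force: [-0.8, -0.2, 1.1]
gripper_width: 0.0876
gripper_force: 0.0
```

```bash
cat >> h.py <<'E'
COL=[("red",0,6),("yel",22,32),("blue",100,125)]
def blobs(n,amin=60):
    s=r.get_state(); c=cam(n); im=capture(n); hsv=cv2.cvtColor(im,cv2.COLOR_RGB2HSV); out=[]
    for k,lo,hi in COL:
        h=hsv[...,0]; m=((h>=lo)&(h<=hi)|((h>174)&(lo==0)))&(hsv[...,1]>140)&(hsv[...,2]>50)
        N,_,st,ce=cv2.connectedComponentsWithStats(m.astype(np.uint8))
        out+=[(k,st[i].tolist(),ce[i].round(1)) for i in range(1,N) if st[i,4]>amin]
    return s,c,im,out
E
python3 - <<'E'
from h import *
s,c,im,o=blobs("wrist");cv2.imwrite("pics/w2.png",im[:,:,::-1]);print(s["tcp_pos"],s["eef_rot"],c[2])
for k,st,ce in o: print(k,st,ce,onz(c,ce,.03).round(3))
E
```

```text
[0.59812616 0.1531796  0.23706911] [ 1.79947320e+02 -2.78776499e-02 -8.29447898e+01] [0.60826649 0.07268991 0.38507966]
red [290, 18, 52, 55, 1734] [315.2  44.9] [0.619 0.017 0.03 ]
red [197, 41, 11, 28, 227] [202.2  54.7] [0.711 0.035 0.03 ]
red [470, 241, 60, 48, 1825] [496.9 263.8] [0.424 0.185 0.03 ]
yel [494, 92, 70, 50, 2273] [524.6 116.1] [0.433 0.049 0.03 ]
yel [412, 151, 25, 42, 773] [424.8 171.6] [0.511 0.107 0.03 ]
yel [461, 158, 11, 39, 142] [467.3 177.5] [0.472 0.107 0.03 ]
yel [289, 178, 46, 46, 1311] [311.6 200.1] [0.607 0.145 0.03 ]
blue [289, 102, 49, 50, 1543] [313.2 126. ] [0.613 0.081 0.03 ]
blue [493, 170, 67, 46, 1992] [522.6 192.9] [0.418 0.115 0.03 ]
blue [176, 187, 42, 35, 994] [198.5 204.7] [0.709 0.162 0.03 ]
```

View pics/w2.png

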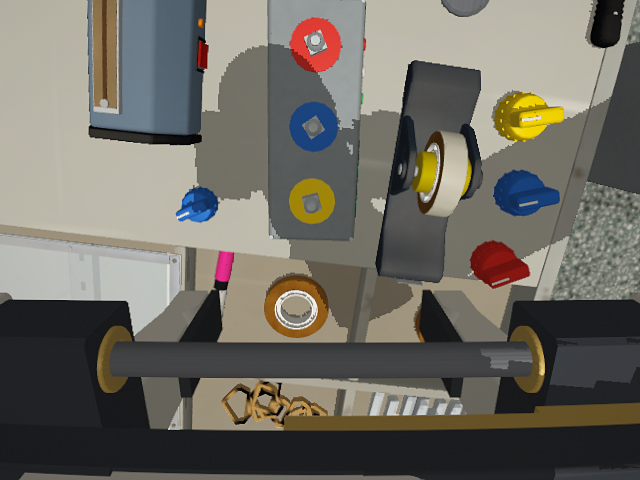

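drive_tool([
  [[1,-0.15,0.4,0,0],[1,-0.283,0.754,0.1,0],[1,-0.283,0.754,0.15,0]],
])

```text
time_s: 10.42
tcp_pos: [0.5021, 0.1755, 0.2197]
eef_rot: [-180.0, 0.0, -82.9]
contact_force: [0.1, -0.2, -0.2]
gripper_width: 0.0875
gripper_force: 0.0
```

drive_tool([
  [[1,-0.15,0.4,0,0],[1,-0.283,0.754,0.1,0],[1,-0.283,0.754,0.15,0],[1,-0.283,0.754,0.15,0]],
])

```text
time_s: 10.92
tcp_pos: [0.4109, 0.1988, 0.2017]
eef_rot: [-180.0, -0.0, -82.9]
contact_force: [0.0, 0.3, 0.7]
gripper_width: 0.0875
gripper_force: 0.0
```

```bash
python3 - <<'E'
from h import *
s,c,im,o=blobs("wrist");print(s["tcp_pos"],s["eef_rot"],c[2])
for k,st,ce in o: print(k,st,ce,onz(c,ce,.03).round(3))
b=cv2.imread("pics/w2.png")[10:230,280:350]
a=cv2.resize(b,None,fx=2.7,fy=2.7,interpolation=3)
f=cv2.resize(im[:,:,::-1],None,fx=.92,fy=.92)
out=np.zeros((600,800,3),np.uint8);out[:f.shape[0],:f.shape[1]]=f;out[:a.shape[0],800-a.shape[1]:]=a
cv2.imwrite("pics/w3.png",out)
E
```

```text
[0.4109382  0.19879516 0.20165841] [-1.79978976e+02 -8.95759563e-03 -8.29464348e+01] [0.42088555 0.11827023 0.34967237]
red [288, 177, 51, 52, 1931] [312.9 202.7] [0.419 0.186 0.03 ]
yel [294, 0, 57, 54, 2370] [323.2  23.9] [0.427 0.053 0.03 ]
yel [165, 54, 9, 49, 246] [169.1  78.1] [0.538 0.103 0.03 ]
yel [209, 58, 26, 53, 1120] [220.8  83.7] [0.499 0.103 0.03 ]
yel [56, 98, 52, 55, 1610] [ 84.1 124.8] [0.605 0.145 0.03 ]
blue [45, 6, 54, 60, 1750] [74.7 36.7] [0.611 0.081 0.03 ]
blue [306, 89, 54, 55, 2054] [332.8 115.9] [0.412 0.116 0.03 ]
```

View pics/w3.png

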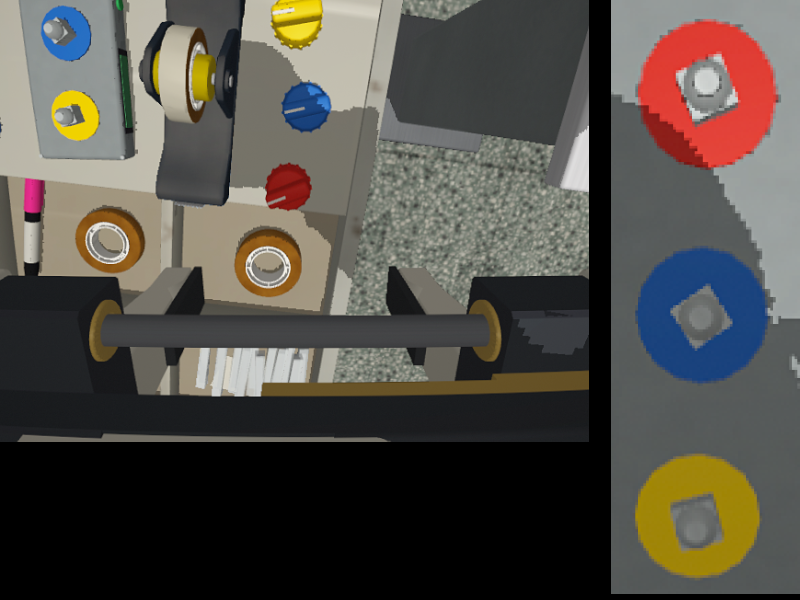

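```bash
python3 - <<'E'
from h import *
im=capture("wrist");c=cam("wrist");cv2.imwrite("pics/w3r.png",im[:,:,::-1])
w=im[:,:,::-1]
out=np.hstack([cv2.resize(w[y:y+66,x:x+66],(264,264),interpolation=3) for x,y in [(280,170),(300,84),(290,0)]])
w2=cv2.imread("pics/w2.png")
o2=np.hstack([cv2.resize(w2[y:y+33,x:x+33],(264,264),interpolation=3) for x,y in [(299,28),(297,110),(296,184)]])
out=np.vstack([out,o2])
for i in range(0,out.shape[1],66): out[::4,i]=255
for i in range(0,out.shape[0],66): out[i,::4]=255
cv2.imwrite("pics/m.png",out)
E
```

```text
(no output)
```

View pics/m.png

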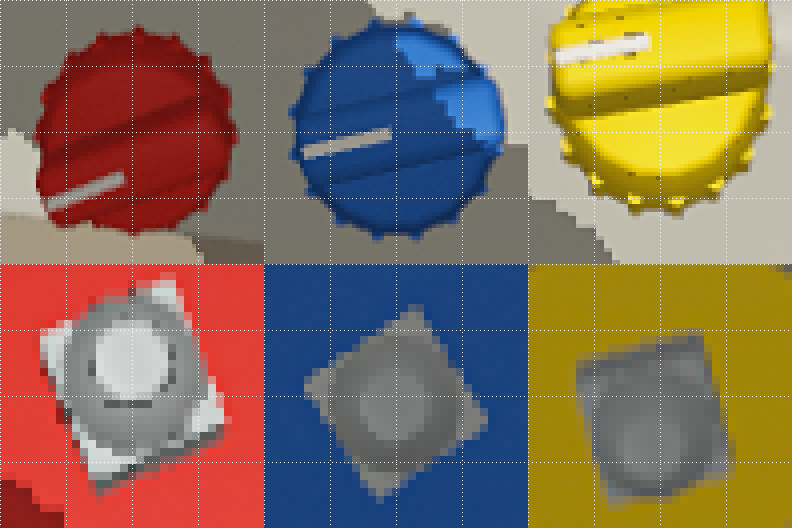

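```bash
python3 - <<'E'
from h import *
c=cam("wrist")
ang=lambda a,b:np.degrees(np.arctan2(*(b-a)[[1,0]]))
for n,a,b,ce in [("red",(291.75,221.5),(311,214.5),(314,203)),("blue",(310,122.25),(331.75,117.25),(333,116)),("yel",(297,14.25),(320,10.75),(322,25.5))]:
    A,B=onz(c,a,.05),onz(c,b,.05); print(n,"bar ang",ang(A,B).round(1),A.round(4),B.round(4),"skirt ctr z.028",onz(c,ce,.028).round(4))
# skirt circle from w3r mask; squares from w2: camera then at yaw -82.945
import cv2
for n,off in [("red",-25.2),("blue",-34.2),("yel",-13.3)]:
    # image right vs world: use the same yaw camera
    A,B=onz(c,(320,240),.043),onz(c,(320+40*np.cos(np.radians(off)),240+40*np.sin(np.radians(off))),.043); print(n,"square ang",ang(A,B)%90)
E
```

```text
red bar ang -152.6 [0.4343 0.1983 0.05  ] [0.4201 0.191  0.05  ] skirt ctr z.028 [0.4187 0.1864 0.028 ]
blue bar ang -160.5 [0.4286 0.123  0.05  ] [0.4135 0.1177 0.05  ] skirt ctr z.028 [0.4121 0.1166 0.028 ]
yel bar ang -165.2 [0.4456 0.0533 0.05  ] [0.4303 0.0493 0.05  ] skirt ctr z.028 [0.4284 0.0539 0.028 ]
red square ang 33.19413266179458
blue square ang 42.39235373422596
yel square ang 20.874597036050517
```

drive_tool([
  [[0,0.4,0,0,0],[0,0.63,0,0,0],[0,0.63,0,0,0]],
])

```text
time_s: 11.4
tcp_pos: [0.4204, 0.1224, 0.2017]
eef_rot: [180.0, -0.0, -83.1]
contact_force: [0.0, 0.4, 0.0]
gripper_width: 0.0633
gripper_force: 0.0
```

drive_tool([
  [[0,0.4,0,0,0],[0,0.63,0,0.3,0],[0,0.63,0,0.6,0]],
])

```text
time_s: 11.78
tcp_pos: [0.4299, 0.0481, 0.1291]
eef_rot: [-179.9, 0.0, -83.1]
contact_force: [0.2, 0.4, 0.5]
gripper_width: 0.0441
gripper_force: 0.0
```

drive_tool([
  [[0,0,0,0,0.028],[0,0,0,0,0.056],[0,0,0,0,0.084],[0,0,0,0,0.112],[0,0,0,0,0.14]],
])

```text
time_s: 12.4
tcp_pos: [0.4298, 0.0494, 0.1296]
eef_rot: [-180.0, -0.0, -133.7]
contact_force: [-0.4, 0.9, 0.2]
gripper_width: 0.0439
gripper_force: 0.0
```

drive_tool([
  [[0,0,0,0,0.028],[0,0,0,0,0.056],[0,0,0,0,0.088],[0,0,0,0,0.088],[0,0,0,0,0.088]],
])

```text
time_s: 13.02
tcp_pos: [0.4292, 0.0492, 0.1295]
eef_rot: [-180.0, -0.0, -164.8]
contact_force: [0.9, 0.3, -0.2]
gripper_width: 0.0439
gripper_force: 0.0
```

```bash
python3 - <<'E'
from h import *
s,c,im,o=blobs("wrist");cv2.imwrite("pics/w4.png",im[:,:,::-1]);print(s["tcp_pos"],s["eef_rot"],s["joints"].round(1),c[2])
for k,st,ce in o: print(k,st,ce,onz(c,ce,.03).round(3))
print(go(.4282,.0488,.041,-165.2,s), "proj", [proj(c,p).round() for p in [(.4456,.0533,.05),(.4303,.0493,.05)]])
E
```

```text
[0.42923978 0.04924211 0.12954356] [-1.79993876e+02 -3.33504508e-03 -1.64812524e+02] [  32.9    3.4  -37.3    0.   -49.2 -107.7] [0.35121111 0.02783531 0.27754044]
red [479, 243, 70, 58, 3248] [513.9 273.7] [0.414 0.18  0.03 ]
yel [289, 205, 64, 78, 3261] [320.1 239.5] [0.425 0.048 0.03 ]
yel [356, 378, 29, 15, 269] [372.3 383.5] [0.522 0.114 0.03 ]
blue [389, 208, 66, 78, 3369] [422.5 242.6] [0.41  0.113 0.03 ]
(array([ 0.009, -0.001,  0.738]), np.float64(0.0011), 'yaw', np.float64(-164.8)) proj [array([320., 282.]), array([321., 258.])]
```

View pics/w4.png

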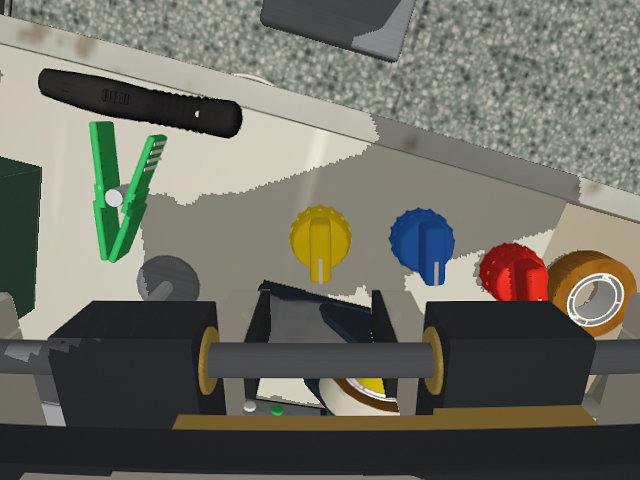

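drive_tool([
  [[0,0.01,0,0.4,0.001],[0,0.01,0,0.6,0.001],[0,0.01,0,0.735,0.001],[0,0.01,0,0.735,0.001]],
], squeeze=20)

```text
time_s: 13.58
tcp_pos: [0.4271, 0.0484, 0.0404]
eef_rot: [-180.0, -0.2, -165.3]
contact_force: [-0.0, 0.4, 0.4]
gripper_width: 0.044
gripper_force: 0.0
```

drive_tool([
  [[-1,0,0,0,0],[-1,0,0,0,0],[-1,0,0,0,0],[-1,0,0,0,0],[-1,0,0,0,0]],
])

```text
time_s: 14.2
tcp_pos: [0.4279, 0.0489, 0.0417]
eef_rot: [180.0, 0.0, -165.4]
contact_force: [-1.5, 0.3, 5.0]
gripper_width: 0.0133
gripper_force: 20.0
```

drive_tool([
  [[-1,0,0,-0.2,0],[-1,0,0,-0.5,0],[-1,0,0,-0.8,0],[-1,0,0,-0.8,0]],
])

```text
time_s: 14.7
tcp_pos: [0.4292, 0.0497, 0.1398]
eef_rot: [179.9, 0.3, -165.4]
contact_force: [-0.4, -0.9, -1.4]
gripper_width: 0.0129
gripper_force: 20.0
```

```bash
python3 - <<'E'
from h import *
s,c,im,o=blobs("wrist");cv2.imwrite("pics/w5.png",im[:,:,::-1]);print(s["tcp_pos"],s["eef_rot"],s["gripper_width"],s["contact_force"])
for k,st,ce in o: print(k,st,ce,onz(c,ce,.03).round(3))
w2=cv2.imread("pics/w2.png"); hsv=cv2.cvtColor(w2,cv2.COLOR_BGR2HSV)
# collar circles in w2 (camera then at .60827,.07269,.38508, same orientation): shift of camera only
for n,x,y in [("red",315,45),("blue",313,126),("yel",311,201)]:
    m=((hsv[...,1]>110)).astype(np.uint8); cr=np.zeros_like(m);cr[max(0,y-30):y+30,x-30:x+30]=m[max(0,y-30):y+30,x-30:x+30]
    k=max(cv2.findContours(cr,0,1)[0],key=cv2.contourArea); e=cv2.fitEllipse(cv2.convexHull(k)); print(n,e)
E
```

```text
[0.42919284 0.04965152 0.13977639] [ 179.92360788    0.30003051 -165.3500898 ] 0.012943498275095541 [-0.37800008 -0.88838926 -1.37635376]
red [473, 236, 68, 75, 3422] [509.1 269.8] [0.417 0.183 0.03 ]
yel [277, 244, 88, 99, 4795] [320.4 287.1] [0.463 0.058 0.03 ]
blue [386, 203, 63, 74, 3104] [418.1 236. ] [0.41  0.113 0.03 ]
red ((315.27471923828125, 44.454471588134766), (50.90967559814453, 54.62660598754883), 176.019287109375)
blue ((313.2226257324219, 126.28692626953125), (48.16838073730469, 49.71833038330078), 170.7196502685547)
yel ((311.5809020996094, 200.65829467773438), (45.33286666870117, 45.87432098388672), 116.15853881835938)
```

drive_tool([
  [[-1,0,0,-0.3,0],[-1,-0.1,0.04,-0.5,0],[-1,-0.225,0.085,-0.5,0]],
])

```text
time_s: 15.12
tcp_pos: [0.452, 0.066, 0.198]
eef_rot: [180.0, 0.1, -165.4]
contact_force: [0.4, 0.2, 0.4]
gripper_width: 0.0129
gripper_force: 20.0
```

drive_tool([
  [[-1,-0.3,0.06,0,0],[-1,-0.6,0.11,0,0],[-1,-0.8,0.15,0,0]],
])

```text
time_s: 15.5
tcp_pos: [0.5403, 0.1076, 0.1947]
eef_rot: [-180.0, -0.2, -165.4]
contact_force: [-0.4, 0.3, -0.7]
gripper_width: 0.013
gripper_force: 20.0
```

drive_tool([
  [[-1,-0.3,0.06,0,0],[-1,-0.6,0.11,0,0],[-1,-0.8,0.15,0,-0.0174],[-1,-0.8,0.15,0,-0.0174],[-1,-0.8,0.15,0,-0.0174]],
])

```text
time_s: 16.12
tcp_pos: [0.627, 0.1485, 0.1952]
eef_rot: [-180.0, -0.2, -159.2]
contact_force: [0.4, 2.0, -1.2]
gripper_width: 0.0129
gripper_force: 20.0
```

```bash
python3 - <<'E'
from h import *
s,c,im,o=blobs("wrist");cv2.imwrite("pics/w6.png",im[:,:,::-1]);print(s["tcp_pos"],s["eef_rot"],s["gripper_width"],s["contact_force"])
for k,st,ce in o: print(k,st,ce,onz(c,ce,.03).round(4))
print([proj(c,p).round() for p in [(.606,.145,.03),(.612,.081,.03),(.618,.017,.03)]])
E
```

```text
[0.62702321 0.14849244 0.1952176 ] [-179.99393754   -0.18844575 -159.19177019] 0.012885013857898935 [ 0.35527973  1.96174209 -1.16818219]
red [445, 0, 49, 15, 459] [467.7   5.1] [0.4414 0.1897 0.03  ]
red [140, 127, 52, 54, 1712] [166.9 153.4] [0.6183 0.0172 0.03  ]
red [145, 258, 29, 17, 286] [159.5 265.6] [0.7112 0.0346 0.03  ]
yel [310, 0, 49, 27, 538] [335.3  11.1] [0.4795 0.1034 0.03  ]
yel [292, 45, 51, 35, 1037] [316.9  62. ] [0.5159 0.1032 0.03  ]
yel [301, 172, 52, 52, 1699] [326.6 196.8] [0.6065 0.1456 0.03  ]
yel [277, 244, 88, 99, 4791] [320.3 287.1] [0.6811 0.1685 0.03  ]
blue [221, 150, 53, 52, 1704] [247.5 175. ] [0.6122 0.0814 0.03  ]
[array([326., 196.]), array([247., 175.]), array([167., 153.])]
```

View pics/w6.png

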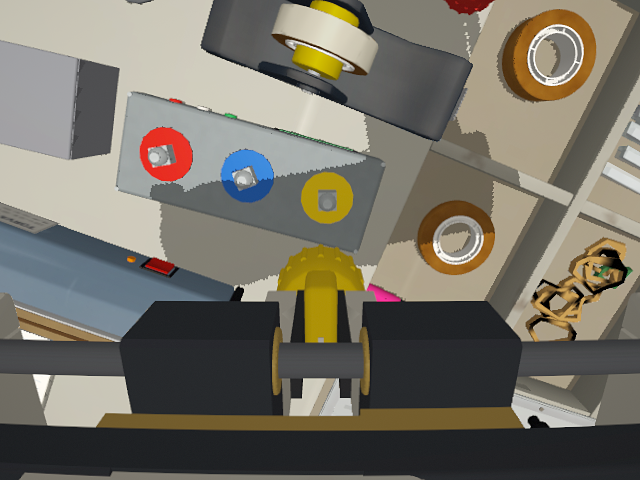

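drive_tool([
  [[-1,0.1,0.02,0.2,0],[-1,0.171,0.037,0.5,0],[-1,0.171,0.037,0.75,0],[-1,0.171,0.037,0.79,0],[-1,0.171,0.037,0.79,0]],
])

```text
time_s: 16.8
tcp_pos: [0.6074, 0.1457, 0.1033]
eef_rot: [-180.0, 0.0, -159.1]
contact_force: [0.8, -0.3, -0.6]
gripper_width: 0.0133
gripper_force: 20.0
```

```bash
python3 - <<'E'
from h import *
s=r.get_state();print(s["tcp_pos"],s["eef_rot"],s["contact_force"]);print(go(.6062,.1454,.072,-159.1))
E
```

```text
[0.60735674 0.14568521 0.1032939 ] [-1.79988734e+02  2.81233364e-02 -1.59111340e+02] [ 0.79598122 -0.32326561 -0.64817909]
(array([0.01 , 0.001, 0.261]), np.float64(-0.0), 'yaw', np.float64(-159.1))
```

Lower gently onto the spindle.

drive_tool([
  [[-1,0.01,0,0.07,0],[-1,0.01,0,0.12,0],[-1,0.01,0,0.16,0],[-1,0.01,0,0.19,0],[-1,0.01,0,0.21,0]],
])

```text
time_s: 17.42
tcp_pos: [0.6061, 0.1453, 0.0772]
eef_rot: [-180.0, -0.0, -159.1]
contact_force: [0.6, -0.8, -0.3]
gripper_width: 0.013
gripper_force: 20.0
```

drive_tool([
  [[-1,0,0,0.03,0],[-1,0,0,0.05,0],[-1,0,0,0.065,0],[-1,0,0,0.065,0]],
])

```text
time_s: 17.92
tcp_pos: [0.6062, 0.1453, 0.0717]
eef_rot: [-180.0, 0.1, -159.1]
contact_force: [-7.2, -0.1, 15.9]
gripper_width: 0.0128
gripper_force: 20.0
```

drive_tool([
  [[-0.4,0,0,-0.01,0],[-0.4,0,0,-0.01,0],[-0.4,0,0,-0.01,0],[-0.4,0,0,-0.01,0]],
])

```text
time_s: 18.42
tcp_pos: [0.6067, 0.1454, 0.0713]
eef_rot: [-180.0, 0.1, -159.1]
contact_force: [-0.5, 0.2, 4.9]
gripper_width: 0.0266
gripper_force: 3.0
```

drive_tool([
  [[-0.4,0,0,-0.3,0],[-0.4,0,0,-0.7,0],[-0.4,0,0,-1,0],[-0.4,0,0,-1,0]],
])

```text
time_s: 18.92
tcp_pos: [0.6077, 0.1459, 0.1939]
eef_rot: [180.0, 0.3, -159.1]
contact_force: [0.3, 0.1, -0.9]
gripper_width: 0.0262
gripper_force: 0.0
```

drive_tool([
  [[0,0.3,0,0,0],[0,0.7,0,0,0],[0,0.9,0,0,0],[0,0.9,0,0,0]],
])

```text
time_s: 19.42
tcp_pos: [0.5035, 0.106, 0.1902]
eef_rot: [180.0, -0.1, -159.1]
contact_force: [0.1, 0.5, 0.9]
gripper_width: 0.0439
gripper_force: 0.0
```

```bash
python3 - <<'E'
from h import *
s,c,im,o=blobs("wrist");cv2.imwrite("pics/w7.png",im[:,:,::-1]);print(s["tcp_pos"],s["eef_rot"],s["gripper_width"],s["contact_force"])
for k,st,ce in o: print(k,st,ce,onz(c,ce,.03).round(4),onz(c,ce,.055).round(4))
S=cam("scene");_,_,im,o=blobs("scene",100);cv2.imwrite("pics/s7.png",im[:,:,::-1])
for k,st,ce in o: print("scene",k,st,ce)
print("exp. top of bar home/13up",[proj(S,(.606,.145,z)).round(1) for z in (.03,.08,.093)])
E
```

```text
[0.50347104 0.10602814 0.19021432] [ 1.79983203e+02 -5.62598879e-02 -1.59107325e+02] 0.043877230036344986 [0.11559653 0.50927529 0.8694267 ]
red [426, 131, 59, 59, 2489] [455.6 158.6] [0.4194 0.1844 0.03  ] [0.4201 0.1757 0.055 ]
red [153, 287, 44, 15, 459] [174.1 294.6] [0.6069 0.0118 0.03  ] [0.5924 0.0171 0.055 ]
yel [302, 201, 47, 32, 927] [324.7 217.2] [0.4983 0.1073 0.03  ] [0.4926 0.1049 0.055 ]
yel [289, 250, 40, 19, 200] [307.5 260.7] [0.5376 0.1073 0.03  ] [0.5287 0.1048 0.055 ]
yel [298, 324, 47, 19, 686] [320.8 334.5] [0.5979 0.142  0.03  ] [0.5842 0.1367 0.055 ]
yel [311, 378, 20, 21, 262] [320.6 387. ] [0.6494 0.1614 0.03  ] [0.6315 0.1546 0.055 ]
blue [348, 87, 57, 58, 2284] [375.8 114.8] [0.4119 0.1147 0.03  ] [0.4132 0.1116 0.055 ]
blue [290, 408, 27, 7, 138] [302.8 411.6] [0.6815 0.1557 0.03  ] [0.6609 0.1493 0.055 ]
scene red [179, 0, 24, 54, 719] [192.9  23.7]
scene red [199, 246, 22, 30, 454] [208.9 262.1]
scene red [333, 252, 21, 11, 126] [343.  257.4]
scene yel [143, 99, 28, 29, 391] [152.8 110.8]
scene yel [77, 185, 20, 11, 115] [ 86.8 190.2]
scene yel [286, 210, 20, 29, 428] [295.9 226.1]
scene yel [257, 242, 14, 16, 120] [264.5 248.4]
scene blue [84, 152, 28, 11, 124] [ 98.4 156. ]
scene blue [320, 210, 12, 19, 162] [325.6 220.4]
scene blue [309, 241, 20, 9, 110] [318.5 245.5]
scene blue [216, 262, 23, 32, 507] [226.7 279.2]
scene blue [364, 415, 29, 27, 366] [378.2 428.2]
exp. top of bar home/13up [array([294.8, 234.3]), array([294.4, 213.5]), array([294.3, 207.9])]
```

View pics/s7.png

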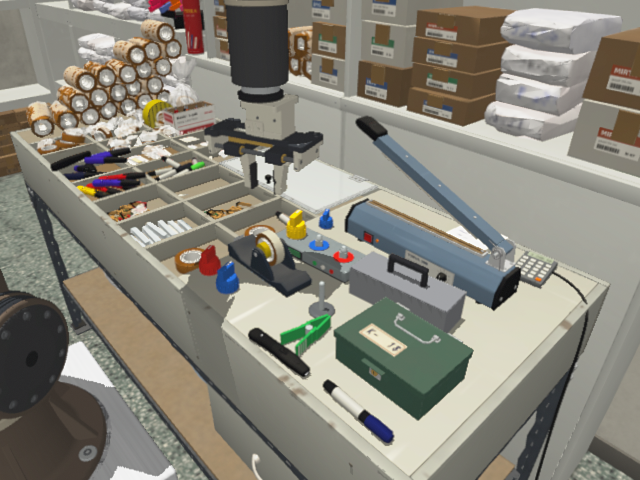

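drive_tool([
  [[0,0.35,0.18,0,0],[0,0.68,0.358,0.3,0.004],[0,0.68,0.358,0.5,0.004],[0,0.68,0.358,0.5,0.004]],
])

```text
time_s: 20.02
tcp_pos: [0.4131, 0.1176, 0.1294]
eef_rot: [-179.9, -0.2, -160.5]
contact_force: [0.6, 0.8, 0.3]
gripper_width: 0.0439
gripper_force: 0.0
```

```bash
python3 - <<'E'
from h import *
s,c,im,o=blobs("wrist");cv2.imwrite("pics/w8.png",im[:,:,::-1]);print(s["tcp_pos"],s["eef_rot"])
for k,st,ce in o: print(k,st,ce,onz(c,ce,.03).round(4))
hsv=cv2.cvtColor(im,cv2.COLOR_RGB2HSV)
for k,st,ce in o:
    if k=="blue" and st[4]>1500:
        x,y,w,h,_=st; sub=hsv[y:y+h+6,x:x+w]; m=np.argwhere((sub[...,1]<70)&(sub[...,2]>110)); m=m[(m[:,1]>w*.3)&(m[:,1]<w*.75)&(m[:,0]>h*.45)]
        p=m[:,::-1]+[x,y]; W=np.array([onz(c,q,.05)[:2] for q in p]); v=cv2.fitLine(W.astype(np.float32),2,0,.01,.01).ravel(); print("line n",len(p),np.degrees(np.arctan2(v[1],v[0])),W.min(0),W.max(0),W.mean(0))
print(go(.4118,.117,.0415,-160.5,s))
E
```

```text
[0.41309208 0.11759835 0.12944538] [-179.92541477   -0.18510537 -160.50641534]
red [382, 247, 64, 68, 2618] [414.6 275. ] [0.4111 0.1832 0.03  ]
yel [258, 378, 25, 10, 211] [269.6 382.2] [0.5246 0.1168 0.03  ]
blue [289, 205, 64, 77, 3196] [320.4 239.5] [0.4087 0.1155 0.03  ]
line n 346 -25.23434 [0.41427891 0.11324756] [0.43432126 0.13288585] [0.42550239 0.12391932]
(array([ 0.012, -0.001,  0.733]), np.float64(-0.0), 'yaw', np.float64(-160.5))
```

drive_tool([
  [[0,0.01,0,0.4,0],[0,0.01,0,0.6,0],[0,0.01,0,0.73,0],[0,0.01,0,0.73,0]],
])

```text
time_s: 20.58
tcp_pos: [0.4132, 0.1174, 0.0429]
eef_rot: [-180.0, -0.1, -160.6]
contact_force: [-0.6, 1.4, 1.0]
gripper_width: 0.0437
gripper_force: 0.0
```

drive_tool([
  [[-1,0,0,0,0],[-1,0,0,0,0],[-1,0,0,0,0],[-1,0,0,0,0],[-1,0,0,0,0]],
])

```text
time_s: 21.2
tcp_pos: [0.4127, 0.1175, 0.0435]
eef_rot: [180.0, 0.0, -160.5]
contact_force: [-0.0, -0.9, 4.2]
gripper_width: 0.0126
gripper_force: 20.0
```

drive_tool([
  [[-1,0,0,-0.2,0],[-1,0,0,-0.6,0],[-1,0,0,-1,0],[-1,0,0,-1,0]],
])

```text
time_s: 21.7
tcp_pos: [0.4142, 0.1187, 0.1666]
eef_rot: [179.9, 0.4, -160.5]
contact_force: [0.6, 0.4, -1.4]
gripper_width: 0.0128
gripper_force: 20.0
```

```bash
python3 - <<'E'
from h import *
s,c,im,o=blobs("wrist");print(s["tcp_pos"],s["eef_rot"],s["gripper_width"])
for k,st,ce in o: print(k,st,ce)
print(go(.6122,.0813,.19,42.4-180,s))
E
```

```text
[0.41421502 0.11870679 0.16662749] [ 179.87560803    0.38859735 -160.51483749] 0.012810739469048529
red [374, 229, 56, 69, 2531] [402.2 259.1]
red [110, 385, 19, 28, 301] [118.2 396.6]
blue [276, 241, 89, 102, 4913] [320.3 284.8]
(array([-1.451, -0.844, -0.195]), np.float64(-0.0637), 'yaw', np.float64(-160.5))
```

drive_tool([
  [[-1,-0.15,-0.08,-0.2,0],[-1,-0.4,-0.23,-0.2,0],[-1,-0.726,-0.422,-0.2,0]],
])

```text
time_s: 22.12
tcp_pos: [0.5116, 0.0984, 0.1861]
eef_rot: [180.0, -0.1, -160.5]
contact_force: [0.3, 1.6, 0.2]
gripper_width: 0.0124
gripper_force: 20.0
```

drive_tool([
  [[-1,-0.3,-0.17,0,0],[-1,-0.6,-0.34,0,0],[-1,-0.726,-0.422,0,0]],
])

```text
time_s: 22.5
tcp_pos: [0.6113, 0.0792, 0.1844]
eef_rot: [-180.0, -0.2, -160.6]
contact_force: [-0.5, -0.3, -1.4]
gripper_width: 0.0128
gripper_force: 20.0
```

drive_tool([
  [[-1,0,0,0,-0.02],[-1,0,0,0,-0.04],[-1,0,0,0,-0.0637],[-1,0,0,0,-0.0637],[-1,0,0,0,-0.0637]],
])

```text
time_s: 23.12
tcp_pos: [0.61, 0.0799, 0.1866]
eef_rot: [180.0, -0.1, -137.8]
contact_force: [-0.2, 0.2, -1.1]
gripper_width: 0.013
gripper_force: 20.0
```

```bash
python3 - <<'E'
from h import *
s,c,im,o=blobs("wrist");print(s["tcp_pos"],s["eef_rot"],s["gripper_width"])
for k,st,ce in o: print(k,st,ce)
print(go(.6122,.0813,.1,42.4-180,s))
E
```

```text
[0.60997794 0.07990489 0.18656031] [ 1.79970637e+02 -5.34067974e-02 -1.37796161e+02] 0.012997384501702272
red [551, 109, 79, 57, 3325] [588.4 135.7]
red [225, 152, 53, 54, 1795] [251.6 177.7]
red [186, 266, 25, 23, 292] [197.9 276.4]
yel [450, 110, 40, 38, 482] [471.6 127. ]
yel [414, 142, 46, 43, 919] [436.3 163.3]
yel [361, 250, 53, 52, 2140] [387.3 276. ]
blue [276, 203, 89, 140, 6304] [320.1 271.1]
(array([-0.022, -0.004,  0.721]), np.float64(-0.0005), 'yaw', np.float64(-137.8))
```

drive_tool([
  [[-1,-0.022,-0.004,0.3,0],[-1,-0.022,-0.004,0.6,0],[-1,-0.022,-0.004,0.7,0],[-1,-0.022,-0.004,0.72,0],[-1,-0.022,-0.004,0.72,0]],
])

```text
time_s: 23.8
tcp_pos: [0.6135, 0.0816, 0.1019]
eef_rot: [-180.0, 0.1, -137.6]
contact_force: [0.1, 0.6, 0.5]
gripper_width: 0.0131
gripper_force: 20.0
```

drive_tool([
  [[-1,0,0,0.05,0],[-1,0,0,0.1,0],[-1,0,0,0.14,0],[-1,0,0,0.17,0],[-1,0,0,0.18,0]],
])

```text
time_s: 24.42
tcp_pos: [0.613, 0.0815, 0.0791]
eef_rot: [-180.0, 0.0, -137.6]
contact_force: [1.7, 1.2, 0.6]
gripper_width: 0.0129
gripper_force: 20.0
```

drive_tool([
  [[-1,0,0,0.02,0],[-1,0,0,0.04,0],[-1,0,0,0.055,0],[-1,0,0,0.055,0]],
])

```text
time_s: 24.92
tcp_pos: [0.6132, 0.0815, 0.0736]
eef_rot: [-180.0, 0.1, -137.6]
contact_force: [-0.8, 1.3, 7.5]
gripper_width: 0.0126
gripper_force: 20.0
```

drive_tool([
  [[-0.4,0,0,0,0],[-0.4,0,0,0,0],[-0.4,0,0,0,0],[-0.4,0,0,0,0]],
])

```text
time_s: 25.42
tcp_pos: [0.6126, 0.0812, 0.0723]
eef_rot: [180.0, -0.0, -137.6]
contact_force: [-0.2, -0.8, -0.0]
gripper_width: 0.026
gripper_force: 0.0
```

drive_tool([
  [[-0.4,0,0,-0.3,0],[-0.4,0,0,-0.7,0],[-0.4,0,0,-1,0],[-0.4,0,0,-1,0]],
])

```text
time_s: 25.92
tcp_pos: [0.6145, 0.0818, 0.1962]
eef_rot: [-179.9, 0.3, -137.6]
contact_force: [-0.1, -0.4, 0.1]
gripper_width: 0.0267
gripper_force: 0.0
```

```bash
python3 - <<'E'
from h import *
s,c,im,o=blobs("wrist");cv2.imwrite("pics/w9.png",im[:,:,::-1]);print(s["tcp_pos"],s["eef_rot"],s["gripper_width"])
for k,st,ce in o: print(k,st,ce,onz(c,ce,.03).round(4))
print(go(.4187,.187,.19,-152.6,s))
E
```

```text
[0.61447425 0.08183531 0.19616549] [-179.85821705    0.32285621 -137.5945824 ] 0.026667767846581276
red [549, 103, 77, 55, 3160] [585.5 128.7] [0.4222 0.1837 0.03  ]
red [230, 143, 52, 53, 1735] [256.  168.5] [0.6185 0.0162 0.03  ]
red [191, 255, 25, 22, 274] [202.9 265.1] [0.7113 0.0346 0.03  ]
yel [450, 103, 39, 36, 461] [471.  118.5] [0.4793 0.1121 0.03  ]
yel [415, 134, 44, 42, 886] [436.4 154.4] [0.5158 0.1124 0.03  ]
yel [359, 240, 56, 62, 2322] [386.1 267. ] [0.6082 0.1499 0.03  ]
blue [294, 192, 56, 68, 2522] [321.7 222.4] [0.6161 0.0836 0.03  ]
blue [300, 328, 33, 15, 372] [316.4 336.3] [0.6971 0.1512 0.03  ]
(array([0.614, 1.747, 0.051]), np.float64(0.0417), 'yaw', np.float64(-137.6))
```

View pics/w9.png

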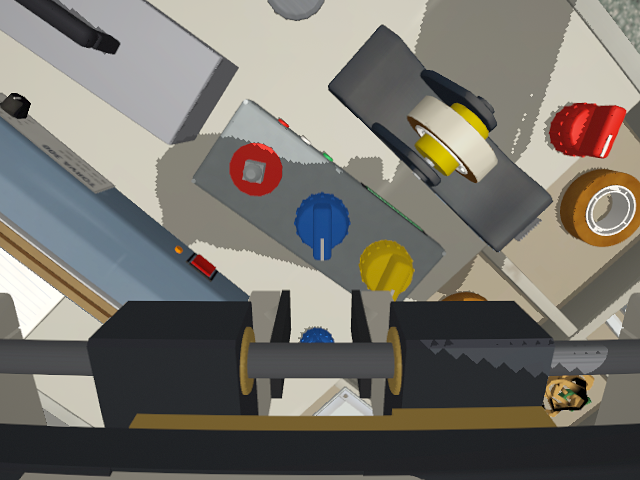

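drive_tool([
  [[0,0.15,0.4,0,0],[0,0.307,0.874,0,0],[0,0.307,0.874,0.05,0]],
])

```text
time_s: 26.35
tcp_pos: [0.5119, 0.1349, 0.1861]
eef_rot: [180.0, -0.0, -137.5]
contact_force: [0.8, 0.6, 0.8]
gripper_width: 0.0429
gripper_force: 0.0
```

drive_tool([
  [[0,0.15,0.4,0,0],[0,0.307,0.874,0,0],[0,0.307,0.874,0,0]],
])

```text
time_s: 26.72
tcp_pos: [0.4145, 0.1875, 0.1859]
eef_rot: [180.0, -0.1, -137.4]
contact_force: [1.0, 0.1, 0.3]
gripper_width: 0.0441
gripper_force: 0.0
```

drive_tool([
  [[0,0,0,0.2,0.02],[0,0,0,0.4,0.0417],[0,0,0,0.5,0.0417],[0,0,0,0.5,0.0417]],
])

```text
time_s: 27.22
tcp_pos: [0.417, 0.1858, 0.1256]
eef_rot: [-179.9, -0.1, -152.5]
contact_force: [0.3, 0.2, -0.5]
gripper_width: 0.0437
gripper_force: 0.0
```

```bash
python3 - <<'E'
from h import *
s,c,im,o=blobs("wrist");cv2.imwrite("pics/w10.png",im[:,:,::-1]);print(s["tcp_pos"],s["eef_rot"])
for k,st,ce in o: print(k,st,ce,onz(c,ce,.03).round(4))
x,y=np.array([290,200]);w=im[y:y+100,x:x+75]
cv2.imwrite("pics/c10.png",cv2.resize(w[:,:,::-1],None,fx=4,fy=4))
E
```

```text
[0.41701007 0.18583996 0.12558309] [-1.79939516e+02 -1.40730632e-01 -1.52500645e+02]
red [293, 212, 64, 80, 3327] [324.4 247.3] [0.4154 0.1873 0.03  ]
yel [118, 289, 25, 12, 162] [127.5 296.2] [0.5079 0.0852 0.03  ]
blue [42, 389, 24, 38, 577] [ 53.3 410.1] [0.6281 0.0638 0.03  ]
```

View pics/c10.png

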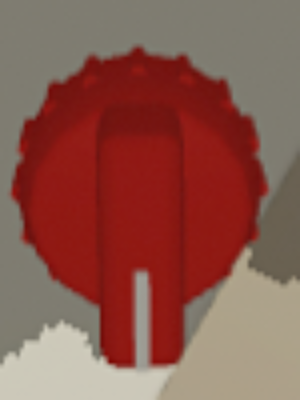

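drive_tool([
  [[0,-0.032,0.018,0.35,0],[0,-0.032,0.018,0.55,0],[0,-0.032,0.018,0.69,0],[0,-0.032,0.018,0.69,0]],
])

```text
time_s: 27.78
tcp_pos: [0.4194, 0.19, 0.0435]
eef_rot: [-180.0, -0.1, -152.6]
contact_force: [-0.0, 0.6, 0.3]
gripper_width: 0.0443
gripper_force: 0.0
```

drive_tool([
  [[-1,0,0,0,0],[-1,0,0,0,0],[-1,0,0,0,0],[-1,0,0,0,0],[-1,0,0,0,0]],
])

```text
time_s: 28.4
tcp_pos: [0.4196, 0.1904, 0.0441]
eef_rot: [180.0, 0.0, -152.6]
contact_force: [-0.6, -0.2, 4.0]
gripper_width: 0.0128
gripper_force: 20.0
```

drive_tool([
  [[-1,0,0,-0.2,0],[-1,0,0,-0.6,0],[-1,0,0,-1,0],[-1,0,0,-1,0]],
])

```text
time_s: 28.9
tcp_pos: [0.421, 0.1918, 0.1673]
eef_rot: [179.9, 0.4, -152.6]
contact_force: [-0.2, 0.2, -2.1]
gripper_width: 0.013
gripper_force: 20.0
```

```bash
python3 - <<'E'
from h import *
s,c,im,o=blobs("wrist");print(s["tcp_pos"],s["eef_rot"],s["gripper_width"])
for k,st,ce in o: print(k,st,ce)
print(go(.6183,.0168,.19,33.2-180,s))
E
```

```text
[0.42098348 0.19182363 0.16727982] [ 179.88329315    0.3961396  -152.59587474] 0.012962601480006088
red [276, 240, 89, 103, 5076] [320.3 283.9]
red [33, 286, 14, 8, 90] [ 39.5 289.7]
red [18, 317, 33, 24, 450] [ 33.4 328.1]
yel [137, 254, 53, 38, 1198] [161.3 275.2]
blue [51, 375, 72, 50, 1998] [ 82.1 392.8]
(array([-0.788, -2.052, -0.189]), np.float64(-0.0161), 'yaw', np.float64(-152.6))
```

drive_tool([
  [[-1,-0.1,-0.25,-0.2,0],[-1,-0.25,-0.6,-0.2,0],[-1,-0.394,-1,-0.2,0]],
])

```text
time_s: 29.32
tcp_pos: [0.5168, 0.1047, 0.1865]
eef_rot: [180.0, -0.1, -152.6]
contact_force: [0.2, 0.8, -1.0]
gripper_width: 0.0129
gripper_force: 20.0
```

drive_tool([
  [[-1,-0.16,-0.4,0,0],[-1,-0.32,-0.8,0,0],[-1,-0.394,-1,0,0]],
])

```text
time_s: 29.7
tcp_pos: [0.6143, 0.0186, 0.1849]
eef_rot: [180.0, -0.2, -152.7]
contact_force: [-0.4, -0.2, -1.0]
gripper_width: 0.013
gripper_force: 20.0
```

drive_tool([
  [[-1,0,-0.05,0,-0.0161],[-1,0,-0.05,0,-0.0161],[-1,0,-0.05,0,-0.0161],[-1,0,-0.05,0,-0.0161]],
])

```text
time_s: 30.2
tcp_pos: [0.6161, 0.0158, 0.1876]
eef_rot: [180.0, -0.0, -146.9]
contact_force: [-0.0, 0.6, -0.7]
gripper_width: 0.0127
gripper_force: 20.0
```

```bash
python3 - <<'E'
from h import *
s,c,im,o=blobs("wrist");print(s["tcp_pos"],s["eef_rot"],s["gripper_width"])
for k,st,ce in o: print(k,st,ce)
print(go(.6183,.0168,.1,33.2-180,s))
E
```

```text
[0.61606125 0.01575495 0.1875617 ] [ 1.79989646e+02 -1.73866011e-02 -1.46857650e+02] 0.012717058954867081
red [276, 202, 90, 141, 6440] [320.2 270.8]
yel [506, 137, 46, 31, 524] [530.3 150.1]
yel [477, 171, 49, 38, 870] [500.6 189.4]
yel [432, 274, 60, 32, 1210] [459.3 289.3]
blue [365, 239, 57, 63, 2597] [392.6 268.6]
(array([-0.02 , -0.003,  0.73 ]), np.float64(-0.0002), 'yaw', np.float64(-146.9))
```

drive_tool([
  [[-1,-0.02,-0.003,0.3,0],[-1,-0.02,-0.003,0.6,0],[-1,-0.02,-0.003,0.7,0],[-1,-0.02,-0.003,0.73,0],[-1,-0.02,-0.003,0.73,0]],
])

```text
time_s: 30.88
tcp_pos: [0.6193, 0.0165, 0.1012]
eef_rot: [-180.0, 0.1, -146.8]
contact_force: [0.3, 0.4, -0.9]
gripper_width: 0.0129
gripper_force: 20.0
```

drive_tool([
  [[-1,0,0,0.05,0],[-1,0,0,0.1,0],[-1,0,0,0.14,0],[-1,0,0,0.17,0],[-1,0,0,0.18,0]],
])

```text
time_s: 31.5
tcp_pos: [0.6196, 0.0167, 0.0788]
eef_rot: [-180.0, 0.1, -146.8]
contact_force: [4.3, 2.6, 1.7]
gripper_width: 0.0124
gripper_force: 20.0
```

drive_tool([
  [[-1,0,0,0.02,0],[-1,0,0,0.035,0],[-1,0,0,0.05,0],[-1,0,0,0.05,0]],
])

```text
time_s: 32.0
tcp_pos: [0.6198, 0.0167, 0.0741]
eef_rot: [-179.9, 0.1, -146.8]
contact_force: [1.8, 3.7, 10.7]
gripper_width: 0.0134
gripper_force: 20.0
```

drive_tool([
  [[-0.4,0,0,0,0],[-0.4,0,0,0,0],[-0.4,0,0,0,0],[-0.4,0,0,0,0]],
])

```text
time_s: 32.5
tcp_pos: [0.6182, 0.0161, 0.0722]
eef_rot: [180.0, -0.1, -146.8]
contact_force: [-0.0, 0.3, -0.3]
gripper_width: 0.0261
gripper_force: 0.0
```

drive_tool([
  [[-0.4,0,0,-0.3,0],[-0.4,0,0,-0.7,0],[-0.4,0,0,-1,0],[-0.4,0,0,-1,0]],
])

```text
time_s: 33.0
tcp_pos: [0.6203, 0.0166, 0.1961]
eef_rot: [-179.9, 0.3, -146.8]
contact_force: [-0.2, -0.4, -1.2]
gripper_width: 0.0265
gripper_force: 0.0
```

```bash
python3 - <<'E'
from h import *
s,c,im,o=blobs("wrist");cv2.imwrite("pics/w11.png",im[:,:,::-1]);print(s["tcp_pos"],s["eef_rot"])
S=cam("scene");_,_,si,o=blobs("scene",60);cv2.imwrite("pics/s11.png",si[:,:,::-1])
for k,st,ce in o: print("scene",k,st)
for p in [(.6062,.1454),(.6122,.0813),(.6183,.0168)]: print([proj(S,(*p,z)).round(1) for z in (.08,.093)])
out=np.vstack([cv2.resize(im[150:350,220:560],(800,300))[...,::-1],cv2.resize(si[180:280,240:460],(800,300))[...,::-1]])
cv2.imwrite("pics/c11.png",out)
E
```

```text
[0.62028243 0.01659212 0.19608622] [-179.88293357    0.31622437 -146.81261856]
scene red [179, 0, 24, 54, 716]
scene red [99, 174, 28, 6, 97]
scene red [86, 183, 22, 10, 68]
scene red [333, 231, 21, 32, 454]
scene yel [143, 99, 28, 29, 390]
scene yel [77, 185, 20, 11, 113]
scene yel [286, 211, 20, 29, 429]
scene yel [257, 242, 14, 16, 121]
scene blue [84, 152, 28, 12, 118]
scene blue [93, 179, 28, 7, 85]
scene blue [309, 210, 23, 41, 548]
scene blue [364, 415, 29, 27, 366]
[array([294.4, 213.4]), array([294.2, 207.8])]
[array([317.4, 223.7]), array([317.4, 218. ])]
[array([342.4, 234.9]), array([342.6, 229. ])]
```

View pics/c11.png

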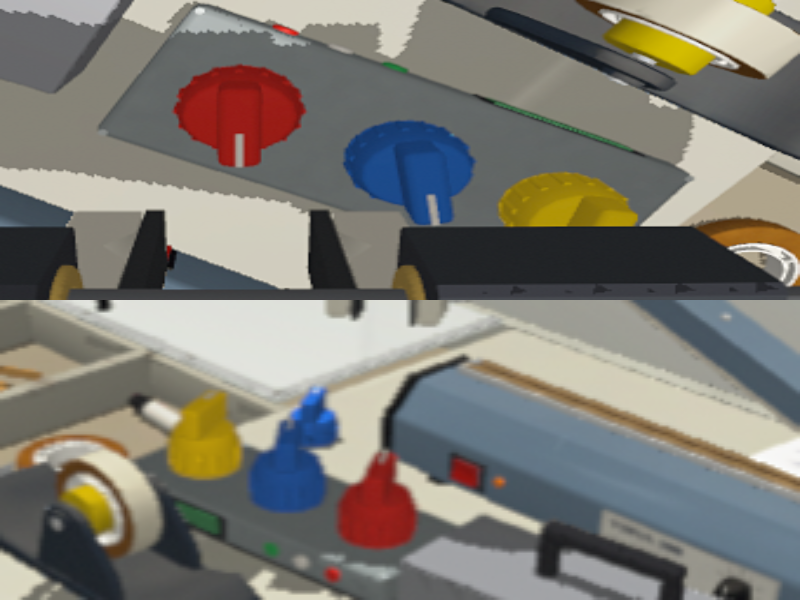

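drive_tool([
  [[0,0.22,-0.24,-0.05,0],[0,0.44,-0.478,-0.05,0],[0,0.44,-0.478,-0.05,0]],
], squeeze=30)

```text
time_s: 33.48
tcp_pos: [0.6044, -0.0627, 0.1969]
eef_rot: [179.9, -0.2, -147.0]
contact_force: [0.3, 0.2, -0.7]
gripper_width: 0.0433
gripper_force: 0.0
```

drive_tool([
  [[0,0,0,0,-0.028],[0,0,0,0,-0.056],[0,0,0,0,-0.084],[0,0,0,0,-0.112],[0,0,0,0,-0.14]],
])

```text
time_s: 34.1
tcp_pos: [0.6053, -0.0601, 0.1971]
eef_rot: [179.9, -0.0, -96.1]
contact_force: [0.4, -0.3, 0.2]
gripper_width: 0.0439
gripper_force: 0.0
```

drive_tool([
  [[0,0,0,0,-0.02],[0,0,0,0,-0.037],[0,0,0,0,-0.037],[0,0,0,0,-0.037]],
])

```text
time_s: 34.6
tcp_pos: [0.6056, -0.0603, 0.1979]
eef_rot: [179.9, -0.0, -83.2]
contact_force: [0.5, 0.1, 0.1]
gripper_width: 0.0436
gripper_force: 0.0
```

```bash
python3 - <<'E'
from h import *
def handle(im,c,uv,z):
    g=im.max(2)<55; N,lab,st,ce=cv2.connectedComponentsWithStats(g.astype(np.uint8))
    for i in range(1,N):
        if st[i,4]>400 and st[i,1]<300 and st[i,4]<9000:
            rc=cv2.minAreaRect(np.argwhere(lab==i)[:,::-1].astype(np.float32)); b=cv2.boxPoints(rc)
            l=[np.linalg.norm(b[k]-b[(k+1)%4]) for k in range(2)]; a=(b[0],b[1]) if l[0]>l[1] else (b[1],b[2])
            A,B=onz(c,a[0],z),onz(c,a[1],z); d=(A-B)*np.sign(A[1]-B[1])
            print(st[i],rc[0],np.round(l),"ctr",onz(c,rc[0],z).round(4),"len",np.linalg.norm(d).round(3),"yang",np.degrees(np.arctan2(-d[0],d[1])).round(2))
s=r.get_state();c=cam("wrist");im=capture("wrist");cv2.imwrite("pics/w12.png",im[:,:,::-1]);print(s["tcp_pos"],s["eef_rot"])
print("pred",proj(c,(.616,-.144,.097)));handle(im,c,0,.097)
# original handle in w1: camera then
m=cv2.imread("pics/w1.png")
g=(m.max(2)<55).astype(np.uint8);N,lab,st,ce=cv2.connectedComponentsWithStats(g)
for i in range(1,N):
    if 400<st[i,4]<9000 and st[i,1]<300: print("w1",st[i],cv2.minAreaRect(np.argwhere(lab==i)[:,::-1].astype(np.float32)))
E
```

```text
[ 0.60558806 -0.06034012  0.19785413] [ 1.79932260e+02 -9.47408510e-04 -8.32315318e+01]
pred [319.79448998 111.49990983]
[405   0  30 113 957] (419.3669128417969, 55.65408706665039) [115.  12.] ctr [ 0.5625 -0.1819  0.097 ] len 0.062 yang 0.05
[ 307   49   20  133 2347] (316.5, 115.0) [ 19. 132.] ctr [ 0.6177 -0.1418  0.097 ] len 0.076 yang 6.93
[601  71  28  30 616] (613.7647094726562, 85.44117736816406) [31. 22.] ctr [ 0.4419 -0.1821  0.097 ] len 0.017 yang 1.17
[ 557  142   58  145 3715] (585.6444702148438, 213.0843963623047) [149.  29.] ctr [ 0.436  -0.1031  0.097 ] len 0.097 yang 3.23
[244 290  27  53 922] (263.0596923828125, 317.9679260253906) [57. 23.] ctr [ 0.6393 -0.0033  0.097 ] len 0.045 yang -11.21
[371 290  27  53 904] (378.97064208984375, 317.3823547363281) [23. 57.] ctr [ 0.5592 -0.0132  0.097 ] len 0.044 yang 22.36
w1 [ 564    0   52  105 2711] ((587.469970703125, 50.09770965576172), (28.84124183654785, 110.62953186035156), 14.178064346313477)
w1 [ 345  107   57  203 1407] ((372.3454895019531, 208.57652282714844), (17.75105857849121, 207.4888458251953), 12.48808479309082)
w1 [ 270  117   25  118 2164] ((281.1320495605469, 175.47601318359375), (19.762365341186523, 117.5979995727539), 3.7313973903656006)
w1 [  67  154  114   22 1136] ((123.22777557373047, 166.199951171875), (113.41017150878906, 17.33399772644043), 3.708428382873535)
w1 [427 170  21  74 612] ((438.0285339355469, 206.74330139160156), (18.526710510253906, 73.4946517944336), 2.7702157497406006)
```

drive_tool([
  [[0.3,0.35,0,0,0],[0.3,0.687,-0.01,0.1,0],[0.3,0.687,-0.01,0.5,0],[0.3,0.687,-0.01,0.8,0],[0.3,0.687,-0.01,0.95,0]],
])

```text
time_s: 35.28
tcp_pos: [0.6158, -0.1425, 0.0824]
eef_rot: [179.8, 0.0, -83.2]
contact_force: [-0.7, 0.1, 0.6]
gripper_width: 0.0574
gripper_force: 0.0
```

drive_tool([
  [[-1,0,0,0,0],[-1,0,0,0,0],[-1,0,0,0,0],[-1,0,0,0,0],[-1,0,0,0,0]],
])

```text
time_s: 35.9
tcp_pos: [0.6171, -0.1422, 0.0851]
eef_rot: [-179.9, -0.0, -83.1]
contact_force: [1.4, 0.1, 0.0]
gripper_width: 0.0126
gripper_force: 0.4
```

drive_tool([
  [[-1,0,0,0,0],[-1,0,0,0,0],[-1,0,0,0,0],[-1,0,0,0,0]],
])

```text
time_s: 36.4
tcp_pos: [0.6174, -0.1422, 0.0849]
eef_rot: [-179.9, -0.0, -83.1]
contact_force: [1.2, 0.5, 3.7]
gripper_width: 0.0119
gripper_force: 30.0
```

drive_tool([
  [[-1,0,0,-0.1,0],[-1,0,0,-0.35,0],[-1,0,0,-0.65,0],[-1,0,0,-1,0],[-1,0,0,-1,0]],
])

```text
time_s: 37.02
tcp_pos: [0.6183, -0.1426, 0.2087]
eef_rot: [-179.7, -0.1, -83.1]
contact_force: [-0.3, 0.9, -3.3]
gripper_width: 0.0115
gripper_force: 30.0
```

drive_tool([
  [[-1,0,0,0,0.004],[-1,0,0,0,0.004],[-1,0,0,0,0.004]],
])

```text
time_s: 37.4
tcp_pos: [0.6164, -0.1423, 0.2034]
eef_rot: [179.9, 0.0, -84.6]
contact_force: [0.1, -0.0, -2.4]
gripper_width: 0.0118
gripper_force: 30.0
```

```bash
python3 - <<'E'
from h import *
s=r.get_state();print(s["tcp_pos"],s["eef_rot"],s["gripper_width"],s["contact_force"]);print(go(.6122,.0813,.2,None,s))
S=cam("scene");im=capture("scene");cv2.imwrite("pics/s12.png",im[:,:,::-1])
# lower rim height: grey guard corner check skipped; handle top in scene
g=(im.max(2)<50).astype(np.uint8);print("handle top pred",proj(S,(.617,-.142,.21)).round(1))
E
```

```text
[ 0.6163515  -0.14231109  0.2033969 ] [ 1.79877633e+02  8.05522287e-03 -8.45511268e+01] 0.011815604186356975 [ 0.10590711 -0.01467343 -2.37182264]
(array([-1.858, -0.143,  0.028]), 0.0, 'yaw', np.float64(-84.6))
handle top pred [415.2 202.5]
```

drive_tool([
  [[-1,-0.25,-0.02,0,0],[-1,-0.5,-0.04,0,0],[-1,-0.75,-0.06,0,0],[-1,-0.929,-0.072,0,0],[-1,-0.929,-0.072,0,0]],
])

```text
time_s: 38.08
tcp_pos: [0.615, -0.0292, 0.2044]
eef_rot: [180.0, -0.0, -84.4]
contact_force: [0.3, -0.7, -2.4]
gripper_width: 0.0118
gripper_force: 30.0
```

drive_tool([
  [[-1,-0.25,-0.02,0,0],[-1,-0.5,-0.04,0,0],[-1,-0.75,-0.06,0,0],[-1,-0.929,-0.072,0,0],[-1,-0.929,-0.072,0,0]],
])

```text
time_s: 38.7
tcp_pos: [0.613, 0.0822, 0.2044]
eef_rot: [180.0, -0.0, -84.5]
contact_force: [-0.5, -0.1, -2.7]
gripper_width: 0.0117
gripper_force: 30.0
```

```bash
python3 - <<'E'
from h import *
s=r.get_state();print(s["tcp_pos"],s["eef_rot"],s["gripper_width"],s["contact_force"]);print(go(.6122,.0813,.115,-84.6,s))
c=cam("wrist");im=capture("wrist");cv2.imwrite("pics/w13.png",im[:,:,::-1])
g=im.max(2)<55; N,lab,st,ce=cv2.connectedComponentsWithStats(g.astype(np.uint8))
print([st[i].tolist() for i in range(1,N) if st[i,4]>300])
E
```

```text
[0.61297569 0.08220857 0.20439421] [ 1.79987801e+02 -6.69043236e-03 -8.44718424e+01] 0.011737670524622336 [-0.45341527 -0.07650762 -2.74345364]
(array([0.007, 0.007, 0.745]), np.float64(0.0004), 'yaw', np.float64(-84.5))
[[607, 0, 33, 124, 2637], [357, 146, 160, 263, 16082], [469, 207, 25, 77, 619], [90, 223, 115, 27, 774], [292, 222, 57, 121, 4618], [122, 301, 163, 114, 16462], [307, 379, 28, 36, 990], [0, 424, 640, 56, 29168]]
```

drive_tool([
  [[-1,0.007,0.007,0.15,0],[-1,0.007,0.007,0.3,0],[-1,0.007,0.007,0.45,0],[-1,0.007,0.007,0.55,0],[-1,0.007,0.007,0.55,0]],
])

```text
time_s: 39.38
tcp_pos: [0.6117, 0.0796, 0.1377]
eef_rot: [179.9, -0.0, -84.6]
contact_force: [0.4, -0.5, -1.6]
gripper_width: 0.0116
gripper_force: 30.0
```

drive_tool([
  [[-1,0,0,0.08,0],[-1,0,0,0.13,0],[-1,0,0,0.17,0],[-1,0,0,0.19,0],[-1,0,0,0.19,0]],
])

```text
time_s: 40.0
tcp_pos: [0.6121, 0.0804, 0.1157]
eef_rot: [180.0, -0.0, -84.5]
contact_force: [-0.8, -0.3, -2.7]
gripper_width: 0.0116
gripper_force: 30.0
```

drive_tool([
  [[-1,0,0,0.01,0],[-1,0,0,0.02,0],[-1,0,0,0.03,0],[-1,0,0,0.03,0]],
])

```text
time_s: 40.5
tcp_pos: [0.6125, 0.0804, 0.1129]
eef_rot: [-179.9, -0.0, -84.5]
contact_force: [-1.2, -0.5, 3.7]
gripper_width: 0.0115
gripper_force: 30.0
```

drive_tool([
  [[0.2,0,0,0,0],[0.2,0,0,0,0],[0.2,0,0,0,0],[0.2,0,0,0,0]],
])

```text
time_s: 41.0
tcp_pos: [0.6122, 0.0804, 0.1121]
eef_rot: [180.0, -0.0, -84.6]
contact_force: [0.5, -0.3, 0.0]
gripper_width: 0.0462
gripper_force: 0.0
```

drive_tool([
  [[0.2,0,0,-0.3,0],[0.2,0,0,-0.7,0],[0.2,0,0,-1,0],[0.2,0,0,-1,0]],
])

```text
time_s: 41.5
tcp_pos: [0.6138, 0.0809, 0.2358]
eef_rot: [-179.7, 0.1, -84.5]
contact_force: [-0.0, 0.6, -0.8]
gripper_width: 0.0525
gripper_force: 0.0
```

drive_tool([
  [[0.2,-0.35,0.2,0,0],[0.2,-0.66,0.5,0,0],[0.2,-0.66,0.5,0,0],[0.2,-0.66,0.5,0,0]],
])

```text
time_s: 42.0
tcp_pos: [0.5448, 0.1537, 0.2318]
eef_rot: [180.0, -0.0, -84.5]
contact_force: [1.2, 0.9, 0.5]
gripper_width: 0.0524
gripper_force: 0.0
```

```bash
cat >> h.py <<'E'
def rects(mask,c,z,amin=200,amax=9000):
    N,lab,st,ce=cv2.connectedComponentsWithStats(mask.astype(np.uint8))
    for i in range(1,N):
        if amin<st[i,4]<amax:
            rc=cv2.minAreaRect(np.argwhere(lab==i)[:,::-1].astype(np.float32)); b=cv2.boxPoints(rc)
            l=[np.linalg.norm(b[k]-b[(k+1)%4]) for k in range(2)]; a=(b[0],b[1]) if l[0]>l[1] else (b[1],b[2])
            A,B=onz(c,a[0],z),onz(c,a[1],z); d=(A-B)*np.sign(A[1]-B[1])
            print(st[i],"ctr",onz(c,rc[0],z).round(4),"len",np.linalg.norm(d).round(3),"yang",np.degrees(np.arctan2(-d[0],d[1])).round(2))
E
python3 - <<'E'
from h import *
s=r.get_state();c=cam("wrist");im=capture("wrist");cv2.imwrite("pics/w14.png",im[:,:,::-1]);print(s["tcp_pos"],s["eef_rot"])
rects(im.max(2)<55,c,.125)
print("pred",proj(c,(.6122,.0813,.125)),"go clip hover",go(.42,-.06,.2,0,s))
E
```

```text
[0.54475428 0.1536806  0.23180084] [ 1.79979769e+02 -1.18543958e-02 -8.44982800e+01]
[533   0  31  29 773] ctr [0.4257 0.0007 0.125 ] len 0.018 yang -82.39
[333  54  17 134 682] ctr [0.5376 0.0737 0.125 ] len 0.079 yang 0.31
[ 211   57   33  129 2718] ctr [0.6097 0.0804 0.125 ] len 0.076 yang 5.34
[391 113  26  81 693] ctr [0.4973 0.0896 0.125 ] len 0.05 yang 0.38
[  17  127  123   16 1181] ctr [0.7043 0.0972 0.125 ] len 0.08 yang -87.55
[ 231  291   53   53 1019] ctr [0.5848 0.2129 0.125 ] len 0.036 yang -84.4
[ 380  290   32   54 1008] ctr [0.4912 0.2061 0.125 ] len 0.048 yang 28.35
[231 378  17  21 273] ctr [0.5959 0.2749 0.125 ] len 0.018 yang 1.94
[394 378  17  20 276] ctr [0.4721 0.2626 0.125 ] len 0.017 yang 9.75
pred [223.03630739 121.95195911] go clip hover (array([1.673, 1.206, 0.265]), np.float64(-0.2347), 'yaw', np.float64(-84.5))
```

drive_tool([
  [[0.2,0.4,0.3,0,0],[0.2,0.837,0.603,0,0],[0.2,0.837,0.603,0.13,0]],
])

```text
time_s: 42.42
tcp_pos: [0.4816, 0.0436, 0.2174]
eef_rot: [-179.9, 0.0, -84.8]
contact_force: [0.4, 0.2, 0.6]
gripper_width: 0.0522
gripper_force: 0.0
```

drive_tool([
  [[0.2,0.4,0.3,0,0],[0.2,0.837,0.603,0,0],[0.2,0.837,0.603,0.13,0]],
])

```text
time_s: 42.8
tcp_pos: [0.4191, -0.0628, 0.2013]
eef_rot: [-179.9, 0.0, -84.8]
contact_force: [0.8, 0.5, -0.4]
gripper_width: 0.0527
gripper_force: 0.0
```

drive_tool([
  [[0.2,0,0,0,-0.028],[0.2,0,0,0,-0.056],[0.2,0,0,0,-0.084],[0.2,0,0,0,-0.112],[0.2,0,0,0,-0.14]],
])

```text
time_s: 43.42
tcp_pos: [0.4205, -0.0605, 0.2005]
eef_rot: [180.0, 0.0, -33.9]
contact_force: [0.5, 0.1, -1.1]
gripper_width: 0.0526
gripper_force: 0.0
```

drive_tool([
  [[0.2,0,0,0,-0.028],[0.2,0,0,0,-0.056],[0.2,0,0,0,-0.084],[0.2,0,0,0,-0.095],[0.2,0,0,0,-0.095]],
])

```text
time_s: 44.05
tcp_pos: [0.4203, -0.0605, 0.2005]
eef_rot: [180.0, 0.0, -0.0]
contact_force: [0.3, -0.2, -0.1]
gripper_width: 0.0527
gripper_force: 0.0
```

```bash
cat > clip.py <<'E'
from h import *
s=r.get_state();c=cam("wrist");im=capture("wrist");cv2.imwrite("pics/w15.png",im[:,:,::-1]);print(s["tcp_pos"],s["eef_rot"],s["gripper_width"],c[2].round(3))
hsv=cv2.cvtColor(im,cv2.COLOR_RGB2HSV)
m=((hsv[...,0]>50)&(hsv[...,0]<78)&(hsv[...,1]>140)&(hsv[...,2]>60)).astype(np.uint8)
m=cv2.morphologyEx(m,cv2.MORPH_CLOSE,np.ones((5,5),np.uint8))
N,lab,st,ce=cv2.connectedComponentsWithStats(m)
for i in range(1,N):
    if st[i,4]>250:
        print("green",st[i],ce[i].round(1))
        ys,xs=np.where(lab==i)
        # top-surface points in the world: widths across y for x slices
        W=np.array([onz(c,q,.024)[:2] for q in zip(xs,ys)])
        for x0 in np.arange(W[:,0].min(),W[:,0].max(),.008):
            q=W[(W[:,0]>=x0)&(W[:,0]<x0+.003)]
            if len(q): print("  x %.3f y %.4f..%.4f mid %.4f"%(x0,q[:,1].min(),q[:,1].max(),q[:,1].mean()*0+(q[:,1].min()+q[:,1].max())/2))
E
python3 clip.py
```

```text
[ 0.42033204 -0.06046968  0.20051908] [ 1.79985139e+02  4.11896777e-02 -4.17251566e-02] 0.05267214263142402 [ 0.501 -0.061  0.348]
green [ 331  144   48  109 1578] [354.3 195.2]
  x 0.390 y -0.1101..-0.0697 mid -0.0899
  x 0.398 y -0.1081..-0.0697 mid -0.0889
  x 0.406 y -0.1061..-0.0721 mid -0.0891
  x 0.414 y -0.1049..-0.0737 mid -0.0893
  x 0.422 y -0.1029..-0.0745 mid -0.0887
  x 0.430 y -0.1027..-0.0752 mid -0.0889
  x 0.438 y -0.1015..-0.0760 mid -0.0887
  x 0.446 y -0.1013..-0.0759 mid -0.0886
  x 0.454 y -0.0994..-0.0774 mid -0.0884
  x 0.462 y -0.0975..-0.0790 mid -0.0882
  x 0.470 y -0.0949..-0.0812 mid -0.0880
  x 0.478 y -0.0931..-0.0827 mid -0.0879
```

```bash
python3 - <<'E'
from h import *
def disc(im,c,bgz=.005):
    p=proj(c,(.496,-.052,bgz)); q=proj(c,(.52,-.052,bgz)); rr=np.linalg.norm(p-q); print("pred",p.round(1),"r",rr.round(1))
    x0,y0=(p-1.8*rr).astype(int).clip(0); x1,y1=(p+1.8*rr).astype(int)
    sub=im[y0:y1,x0:x1].astype(int); 
    hsv=cv2.cvtColor(im,cv2.COLOR_RGB2HSV)[y0:y1,x0:x1]
    print("gray sample ctr row",[tuple(sub[sub.shape[0]//2,k]) for k in range(0,sub.shape[1],max(1,sub.shape[1]//12))])
    d=(sub.max(2)-sub.min(2)<12)&(sub.max(2)<150)
    d=cv2.morphologyEx(d.astype(np.uint8),cv2.MORPH_OPEN,np.ones((3,3),np.uint8))
    N,lab,st,ce=cv2.connectedComponentsWithStats(d)
    for i in range(1,N):
        if st[i,4]>rr*rr*.8:
            k=cv2.findContours((lab==i).astype(np.uint8),0,1)[0][0]; e=cv2.fitEllipse(cv2.convexHull(k)); print(st[i],e,onz(c,np.array(e[0])+[x0,y0],bgz).round(4))
c=cam("wrist");im=cv2.imread("pics/w15.png")[...,::-1].copy();disc(im,c)
print("post top pred",proj(c,(.496,-.052,.064)))
disc(cv2.imread("pics/top0.png")[...,::-1].copy(),cam("top"))
E
```

```text
pred [309.8 123.7] r 30.5
gray sample ctr row [(np.int64(206), np.int64(202), np.int64(188)), (np.int64(207), np.int64(203), np.int64(189)), (np.int64(207), np.int64(203), np.int64(188)), (np.int64(128), np.int64(125), np.int64(117)), (np.int64(135), np.int64(140), np.int64(141)), (np.int64(138), np.int64(140), np.int64(141)), (np.int64(215), np.int64(218), np.int64(215)), (np.int64(75), np.int64(77), np.int64(78)), (np.int64(136), np.int64(138), np.int64(141)), (np.int64(65), np.int64(66), np.int64(67)), (np.int64(128), np.int64(125), np.int64(114)), (np.int64(128), np.int64(125), np.int64(114)), (np.int64(128), np.int64(126), np.int64(114))]
[  27   23   57   60 2519] ((55.3380241394043, 52.987464904785156), (57.0908088684082, 59.65378189086914), 171.6065673828125) [ 0.4982 -0.0517  0.005 ]
post top pred [307.57426988 125.10713068]
pred [337.  281.1] r 12.6
gray sample ctr row [(np.int64(138), np.int64(133), np.int64(120)), (np.int64(140), np.int64(134), np.int64(121)), (np.int64(138), np.int64(131), np.int64(116)), (np.int64(124), np.int64(119), np.int64(108)), (np.int64(74), np.int64(74), np.int64(76)), (np.int64(75), np.int64(76), np.int64(75)), (np.int64(77), np.int64(77), np.int64(78)), (np.int64(127), np.int64(127), np.int64(124)), (np.int64(135), np.int64(131), np.int64(130)), (np.int64(36), np.int64(35), np.int64(38)), (np.int64(75), np.int64(74), np.int64(75)), (np.int64(58), np.int64(56), np.int64(56)), (np.int64(140), np.int64(132), np.int64(120)), (np.int64(138), np.int64(131), np.int64(120)), (np.int64(138), np.int64(131), np.int64(120))]
[ 10  11  25  24 477] ((21.918315887451172, 22.653905868530273), (24.38766860961914, 24.56979751586914), 90.98390197753906) [ 0.4969 -0.0499  0.005 ]
```

drive_tool([
  [[0.2,-0.136,0.2375,0.3,0],[0.2,-0.136,0.2375,0.6,0],[0.2,-0.136,0.2375,0.85,0],[0.2,-0.136,0.2375,0.85,0]],
], squeeze=25)

```text
time_s: 44.6
tcp_pos: [0.4022, -0.0892, 0.0973]
eef_rot: [179.9, 0.3, -0.1]
contact_force: [0.6, 0.1, -0.0]
gripper_width: 0.0524
gripper_force: 0.0
```

drive_tool([
  [[0.2,0,0,0.25,0],[0.2,0,0,0.45,0],[0.2,0,0,0.6,0],[0.2,0,0,0.68,0],[0.2,0,0,0.68,0]],
])

```text
time_s: 45.22
tcp_pos: [0.4041, -0.0886, 0.0176]
eef_rot: [180.0, 0.0, 0.0]
contact_force: [0.6, 0.7, 0.2]
gripper_width: 0.0525
gripper_force: 0.0
```

```bash
python3 clip.py; python3 -c "
from h import *
print(r.get_state()['contact_force'])"
```

```text
[ 0.40405512 -0.08864859  0.01761725] [1.79991103e+02 7.69005367e-03 3.56806639e-02] 0.052522119667475685 [ 0.485 -0.089  0.166]
green [ 276  131   95  211 6023] [321.7 233.7]
  x 0.399 y -0.1089..-0.0708 mid -0.0899
  x 0.407 y -0.1069..-0.0723 mid -0.0896
  x 0.415 y -0.1051..-0.0742 mid -0.0896
  x 0.423 y -0.1033..-0.0759 mid -0.0896
  x 0.431 y -0.1027..-0.0761 mid -0.0894
  x 0.439 y -0.1028..-0.0760 mid -0.0894
  x 0.447 y -0.1015..-0.0773 mid -0.0894
  x 0.455 y -0.0995..-0.0789 mid -0.0892
  x 0.463 y -0.0975..-0.0805 mid -0.0890
  x 0.471 y -0.0957..-0.0824 mid -0.0890
  x 0.479 y -0.0938..-0.0842 mid -0.0890
[-0.25966928 -0.38470462  1.22624903]
```

drive_tool([
  [[0.2,0,0.006,0.025,0],[-1,0,0.006,0.025,0],[-1,0,0.006,0.025,0],[-1,0,0.006,0.025,0],[-1,0,0.006,0.025,0]],
])

```text
time_s: 45.9
tcp_pos: [0.4039, -0.0894, 0.0146]
eef_rot: [-180.0, -0.0, 0.1]
contact_force: [-2.1, 0.6, 5.2]
gripper_width: 0.0216
gripper_force: 25.0
```

drive_tool([
  [[-1,0,0,0,0],[-1,0,0,0,0],[-1,0,0,0,0]],
])

```text
time_s: 46.28
tcp_pos: [0.4039, -0.0894, 0.0146]
eef_rot: [-180.0, -0.0, 0.1]
contact_force: [-1.4, -0.4, 5.3]
gripper_width: 0.021
gripper_force: 25.0
```

drive_tool([
  [[-1,0,0,-0.1,0],[-1,0,0,-0.3,0],[-1,0,0,-0.55,0],[-1,0,0,-0.75,0],[-1,0,0,-0.75,0]],
])

```text
time_s: 46.9
tcp_pos: [0.4049, -0.0892, 0.1065]
eef_rot: [-179.9, -0.3, 0.1]
contact_force: [-0.2, -0.1, -1.4]
gripper_width: 0.0214
gripper_force: 25.0
```

```bash
sed -i 's/\.024)/ZC)/; s/^from h import \*/from h import *\nimport sys; ZC=float(sys.argv[1])/' clip.py && python3 clip.py .114
```

```text
[ 0.40488792 -0.08915252  0.10653527] [-1.79942407e+02 -2.55992128e-01  5.94632711e-02] 0.02137220720514993 [ 0.485 -0.089  0.255]
green [ 276  126   32  216 3727] [291.6 229.3]
  x 0.400 y -0.0840..-0.0787 mid -0.0813
  x 0.408 y -0.0837..-0.0785 mid -0.0811
  x 0.416 y -0.0837..-0.0783 mid -0.0810
  x 0.424 y -0.0838..-0.0785 mid -0.0811
  x 0.432 y -0.0835..-0.0768 mid -0.0802
  x 0.440 y -0.0833..-0.0744 mid -0.0788
  x 0.448 y -0.0830..-0.0742 mid -0.0786
  x 0.456 y -0.0799..-0.0741 mid -0.0770
  x 0.464 y -0.0800..-0.0740 mid -0.0770
  x 0.472 y -0.0798..-0.0739 mid -0.0769
  x 0.480 y -0.0799..-0.0741 mid -0.0770
green [ 334  126   30  216 3743] [348.3 229.5]
  x 0.400 y -0.1000..-0.0951 mid -0.0976
  x 0.408 y -0.1002..-0.0950 mid -0.0976
  x 0.416 y -0.1004..-0.0949 mid -0.0977
  x 0.424 y -0.1002..-0.0945 mid -0.0974
  x 0.432 y -0.1016..-0.0948 mid -0.0982
  x 0.440 y -0.1039..-0.0950 mid -0.0995
  x 0.448 y -0.1041..-0.0950 mid -0.0995
  x 0.456 y -0.1039..-0.0981 mid -0.1010
  x 0.464 y -0.1040..-0.0983 mid -0.1011
  x 0.472 y -0.1041..-0.0981 mid -0.1011
  x 0.480 y -0.1039..-0.0980 mid -0.1009
```

drive_tool([
  [[-1,0.1,-0.1,0,0],[-1,0.2,-0.2,0,0],[-1,0.276,-0.314,0,0],[-1,0.276,-0.314,0,0],[-1,0.276,-0.314,0,0]],
])

```text
time_s: 47.58
tcp_pos: [0.4364, -0.0515, 0.1039]
eef_rot: [180.0, 0.1, 0.1]
contact_force: [-0.4, -0.2, -0.7]
gripper_width: 0.0216
gripper_force: 25.0
```

```bash
python3 clip.py .114 | grep -v " x " && python3 - <<'E'
from h import *
s=r.get_state();c=cam("wrist");im=cv2.imread("pics/w15.png")[...,::-1]
print(s["contact_force"],"post top pred",proj(c,(.498,-.0515,.064)),"post base",proj(c,(.498,-.0515,.005)),"jaw plane bottoms",proj(c,(.498,-.0415,.09)),proj(c,(.498,-.0615,.09)))
p=proj(c,(.498,-.0515,.064)).astype(int)
for v in range(p[1]-24,p[1]+25,4): print(v,[int(im[v,u].max()) for u in range(p[0]-24,p[0]+25,3)])
E
```

```text
[ 0.43638841 -0.05150569  0.10394286] [1.79982354e+02 6.74497611e-02 8.62680817e-02] 0.021606132244416716 [ 0.518 -0.052  0.252]
green [ 276  126   32  216 3702] [291.6 229.4]
green [ 334  126   30  216 3735] [348.3 229.4]
[ 0.73576459 -0.47845552 -0.9803711 ] post top pred [319.64700558 160.38186687] post base [319.80620683 150.20450013] jaw plane bottoms [294.69165335 167.15444438] [344.39124349 167.16503969]
136 [154, 152, 152, 152, 152, 152, 77, 83, 84, 85, 93, 150, 150, 151, 84, 85, 85]
140 [153, 150, 152, 150, 151, 151, 76, 84, 83, 83, 82, 83, 83, 83, 83, 83, 83]
144 [153, 150, 149, 150, 76, 76, 80, 104, 117, 117, 94, 81, 81, 82, 82, 81, 82]
148 [156, 79, 80, 81, 81, 83, 107, 115, 115, 115, 114, 93, 83, 83, 83, 83, 83]
152 [83, 82, 83, 82, 83, 82, 113, 176, 189, 183, 128, 109, 83, 83, 83, 82, 83]
156 [84, 82, 81, 81, 82, 84, 130, 140, 147, 145, 138, 128, 80, 82, 81, 81, 82]
160 [83, 82, 82, 82, 82, 107, 132, 141, 148, 145, 140, 131, 83, 83, 83, 84, 84]
164 [82, 81, 81, 81, 80, 80, 126, 135, 141, 139, 134, 123, 79, 81, 81, 82, 82]
168 [83, 80, 79, 81, 81, 81, 88, 122, 128, 126, 119, 82, 81, 82, 82, 82, 83]
172 [79, 80, 80, 80, 80, 80, 80, 82, 79, 80, 81, 81, 81, 81, 81, 82, 81]
176 [76, 73, 76, 77, 77, 79, 79, 78, 78, 78, 78, 78, 78, 78, 79, 77, 76]
180 [133, 71, 75, 78, 80, 83, 83, 83, 84, 82, 84, 84, 83, 80, 79, 76, 72]
184 [117, 142, 119, 69, 72, 73, 74, 75, 75, 75, 75, 75, 75, 74, 75, 128, 143]
```

drive_tool([
  [[-1,0.012,0,0.15,0],[-1,0.012,0,0.3,0],[-1,0.012,0,0.4,0],[-1,0.012,0,0.5,0],[-1,0.012,0,0.5,0]],
])

```text
time_s: 48.25
tcp_pos: [0.4376, -0.052, 0.0437]
eef_rot: [180.0, 0.1, 0.0]
contact_force: [-0.6, -0.0, -0.3]
gripper_width: 0.0214
gripper_force: 25.0
```

drive_tool([
  [[-1,0,0,0.05,0],[-1,0,0,0.1,0],[-1,0,0,0.14,0],[-1,0,0,0.14,0]],
])

```text
time_s: 48.75
tcp_pos: [0.4379, -0.0518, 0.0272]
eef_rot: [180.0, 0.0, 0.0]
contact_force: [0.8, 0.2, -0.1]
gripper_width: 0.0215
gripper_force: 25.0
```

drive_tool([
  [[0.2,0,0,0,0],[0.2,0,0,0,0],[0.2,0,0,0,0],[0.2,0,0,0,0],[0.2,0,0,0,0]],
])

```text
time_s: 49.38
tcp_pos: [0.4382, -0.0517, 0.0276]
eef_rot: [-180.0, -0.0, 0.0]
contact_force: [-0.5, 0.4, -0.7]
gripper_width: 0.0521
gripper_force: 0.0
```

drive_tool([
  [[0.2,0,0,-0.3,0],[0.2,0,0,-0.7,0],[0.2,0,0,-1,0],[0.2,0,0,-1,0]],
])

```text
time_s: 49.88
tcp_pos: [0.44, -0.0513, 0.1503]
eef_rot: [-179.9, -0.3, 0.1]
contact_force: [0.5, -0.1, -1.2]
gripper_width: 0.0525
gripper_force: 0.0
```

```bash
python3 clip.py .036; python3 - <<'E'
from h import *
c=cam("wrist"); print(proj(c,(.498,-.0515,.064)),r.get_state()["time_s"])
a=cv2.imread("pics/top0.png");im=capture("top");cv2.imwrite("pics/t9.png",im[...,::-1])
S=cam("scene");_,_,si,o=blobs("scene",60);cv2.imwrite("pics/s16.png",si[...,::-1])
# bystander check: scene diff at cutter and pen, and original guard handle
s0=cv2.imread("pics/scene0.png")[...,::-1]
for n,(x0,y0,x1,y1) in dict(cutter=(245,325,312,378),pen=(320,378,395,442),handle=(300,195,340,230)).items():
    for im_ in (s0,si): 
        g=(im_[y0:y1,x0:x1].max(2)<55); p=np.argwhere(g); print(n,len(p),(p.mean(0)[::-1]+[x0,y0]).round(1))
E
```

```text
[ 0.43997126 -0.0512828   0.1503442 ] [-1.79912740e+02 -3.38799341e-01  7.00606179e-02] 0.05249446762624657 [ 0.52  -0.052  0.299]
green [ 325  127   24  135 1006] [335.9 192.1]
  x 0.425 y -0.0705..-0.0663 mid -0.0684
  x 0.433 y -0.0690..-0.0648 mid -0.0669
  x 0.441 y -0.0674..-0.0633 mid -0.0654
  x 0.449 y -0.0659..-0.0618 mid -0.0639
  x 0.457 y -0.0645..-0.0604 mid -0.0624
  x 0.465 y -0.0643..-0.0590 mid -0.0617
  x 0.473 y -0.0649..-0.0576 mid -0.0612
  x 0.481 y -0.0641..-0.0595 mid -0.0618
  x 0.489 y -0.0627..-0.0581 mid -0.0604
  x 0.497 y -0.0613..-0.0568 mid -0.0590
  x 0.505 y -0.0593..-0.0548 mid -0.0570
  x 0.513 y -0.0580..-0.0541 mid -0.0560
green [ 294  128   24  135 1027] [306.  192.2]
  x 0.425 y -0.0370..-0.0328 mid -0.0349
  x 0.433 y -0.0385..-0.0343 mid -0.0364
  x 0.441 y -0.0400..-0.0358 mid -0.0379
  x 0.449 y -0.0414..-0.0373 mid -0.0394
  x 0.457 y -0.0429..-0.0388 mid -0.0408
  x 0.465 y -0.0443..-0.0389 mid -0.0416
  x 0.473 y -0.0457..-0.0384 mid -0.0420
  x 0.481 y -0.0463..-0.0391 mid -0.0427
  x 0.489 y -0.0451..-0.0405 mid -0.0428
  x 0.497 y -0.0464..-0.0419 mid -0.0442
  x 0.505 y -0.0477..-0.0432 mid -0.0455
  x 0.513 y -0.0490..-0.0446 mid -0.0468
[320.3819817 157.1374341] 49.925
cutter 839 [279.6 351.2]
cutter 836 [278.8 351.5]
pen 167 [344.  399.2]
pen 156 [344.  399.2]
handle 254 [320.2 210.3]
handle 615 [317.5 211.5]
```

drive_tool([
  [[0.2,0,0,-0.3,0],[0.2,0,0,-0.3,0],[0.2,0,0,-0.3,0],[0.2,0,0,-0.3,0],[0.2,0,0,-0.3,0]],
])

```text
time_s: 50.65
tcp_pos: [0.4378, -0.0518, 0.1828]
eef_rot: [180.0, 0.1, 0.0]
contact_force: [-0.1, -0.5, 0.8]
gripper_width: 0.0529
gripper_force: 0.0
```

```bash
python3 -c "
from plant import job
print(job.close_job())"
```

```text
the job is handed in; nothing more can be done
None
```

The job is handed in after about 51 s of robot time, and my last camera measurements show all of it done: the three knobs home on their colours, the guard back level on the console, and the clip shut round the post; the hand-in returned no verdict.

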